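# Dry-assemble a laminated mallet head between the stops

## Task

Dry-assemble the laminated mallet head on the plywood board, in this order: lay the wide square-ended cheek flat, midway between the two stops and lengthwise along the line joining them, then lay the aluminium tenon bar flat and square across the middle of that cheek, so that it sticks out equally on both sides. Next set the two dark core blocks flat on the cheek, the long one at the end towards the round stop and the short one at the end towards the square stop, each in line with the cheek and with its outer face flush with the cheek's end; last, lay the round-ended cheek on top across both cores, centred and in line over the lower cheek. Leave the glue bottle and the tape roll where they stand.

Things in the scene. Friction and masses are not known exactly. Their poses are not given: they have to be found in the camera images.
- board: Plywood assembly board, 150 (x) x 300 (y) x 12 mm thick, fixed to the bench, turned by up to 0.25 rad. Origin: centre of its underside (bench level), so its top is 12 mm above it. Its y axis runs along its length, through both stops; a thin pencil line on its top marks this line. Its origin lies midway between the stops.
- stop_round: Round wooden dowel stop, 24 mm diameter, 45 mm tall, fixed upright on the board 120 mm from the board's centre along the board's y axis, at one end or the other (differs from start to start). Origin: centre of its foot, on the board's top.
- stop_square: Square wooden block stop, 34 (board x) x 24 (board y) x 45 mm tall, fixed on the board 120 mm from the board's centre at the other end from the round stop. Origin: centre of its foot, on the board's top.
- lower_cheek: Lower cheek: pale wooden slab with square ends, 60 (x) x 150 (y) x 20 mm thick, about 126 g, lying flat on the bench, loose. Origin: centre of its underside; z up. It looks the same turned half round.
- upper_cheek: Upper cheek: pale wooden slab with half-round ends (radius 23 mm), 46 (x) x 150 (y, over the round ends) x 14 mm thick, about 65 g, lying flat on the bench, loose. Origin: centre of its underside; z up. The same turned half round.
- core_long: Long core: dark wooden block, 46 (x) x 50 (y) x 28 mm tall, about 45 g, lying on the bench, loose. Origin: centre of its underside; z up. Its 46 mm side goes across the cheek, its 50 mm side along it (y along the cheek's y): then flush with the cheek's end means its centre is 50 mm from the cheek's centre. The same turned half round.
- core_short: Short core: dark wooden block, 46 (x) x 34 (y) x 28 mm tall, about 30 g, lying on the bench, loose. Origin: centre of its underside; z up. Its 46 mm side goes across the cheek, its 34 mm side along it: then flush with the cheek's end means its centre is 58 mm from the cheek's centre. The same turned half round.
- tenon_bar: Tenon bar: solid aluminium bar, 90 (x) x 24 (y) x 18 mm tall, about 105 g, lying on the bench, loose; it stands in for the handle's tenon and is 10 mm lower than the cores, so the upper cheek rests on the cores alone. Origin: centre of its underside; z up; its x axis (length) goes across the cheek. The same turned half round.
- glue_bottle: White glue bottle with an orange cap, 44 mm diameter, 85 mm tall, standing loose near the parts; to be left alone. Origin: centre of its underside.
- tape_roll: Roll of yellow tape, 56 mm diameter, 24 mm tall, lying loose near the parts; to be left alone. Origin: centre of its underside.
Mind the look-alikes: they are no part of the job. There is more than one size of the tenon_bar; the one meant has the size given above.

How it is judged (in metres and radians):
On the way, in this order (a step that is already met when the one before it is completed fails the run):
1. the lower cheek lies on the board between the stops, released (horizontal distance between lower_cheek and board below 0.012 m and angle between the y axis of lower_cheek and the y axis of board, either way round below 0.15 rad and z of lower_cheek in the frame of board between 0.009 and 0.015 m and angle between lower_cheek's own z axis and vertical below 0.06 rad and contact force between the fingers and lower_cheek below 0.1 N and linear speed of lower_cheek below 0.02 m/s), for 0.2 s.
2. the tenon bar lies across the middle of the lower cheek, released (horizontal distance between lower_cheek and board below 0.012 m and angle between the y axis of lower_cheek and the y axis of board, either way round below 0.15 rad and z of lower_cheek in the frame of board between 0.009 and 0.015 m and angle between each of lower_cheek, tenon_bar's own z axis and vertical below 0.06 rad and horizontal distance between tenon_bar and lower_cheek below 0.01 m and angle between the x axis of tenon_bar and the x axis of lower_cheek, either way round below 0.2 rad and z of tenon_bar in the frame of lower_cheek between 0.017 and 0.023 m and contact force between the fingers and tenon_bar below 0.1 N and linear speed of tenon_bar below 0.02 m/s), for 0.2 s.
3. both cores lie on the ends of the lower cheek, the long one towards the round stop, released (horizontal distance between lower_cheek and board below 0.012 m and angle between the y axis of lower_cheek and the y axis of board, either way round below 0.15 rad and z of lower_cheek in the frame of board between 0.009 and 0.015 m and angle between each of lower_cheek, tenon_bar, core_long, core_short's own z axis and vertical below 0.06 rad and horizontal distance between tenon_bar and lower_cheek below 0.01 m and angle between the x axis of each of tenon_bar, core_long, core_short and the x axis of lower_cheek, either way round below 0.2 rad and z of tenon_bar in the frame of lower_cheek between 0.017 and 0.023 m and horizontal distance between core_long and lower_cheek between 0.04 and 0.06 m and x of core_long in the frame of lower_cheek between -0.01 and 0.01 m and horizontal distance between core_long and stop_round below 0.1 m and z of core_long in the frame of lower_cheek between 0.017 and 0.023 m and horizontal distance between core_short and lower_cheek between 0.048 and 0.068 m and x of core_short in the frame of lower_cheek between -0.01 and 0.01 m and horizontal distance between core_short and stop_square below 0.1 m and z of core_short in the frame of lower_cheek between 0.017 and 0.023 m and contact force between the fingers and core_long below 0.1 N and linear speed of each of core_long, core_short below 0.02 m/s and contact force between the fingers and core_short below 0.1 N), for 0.2 s.
At the end, for the whole second after the job is handed in: All flat, released, at rest. Lower cheek within 12 mm of midway between the stops, 0.15 rad of their line. On it: bar centred to 10 mm, 0.2 rad; cores at their ends (long by round stop), flush and in line to 10 mm, 0.2 rad. Upper cheek on both cores, over the lower to 12 mm, 0.15 rad (all of step 3 and horizontal distance between upper_cheek and lower_cheek below 0.012 m and angle between the y axis of upper_cheek and the y axis of lower_cheek, either way round below 0.15 rad and z of upper_cheek in the frame of lower_cheek between 0.045 and 0.051 m and angle between upper_cheek's own z axis and vertical below 0.06 rad and contact force between the fingers and lower_cheek below 0.1 N and linear speed of each of lower_cheek, tenon_bar, upper_cheek below 0.02 m/s and contact force between the fingers and tenon_bar below 0.1 N and contact force between the fingers and upper_cheek below 0.1 N); the robot touches nothing.
It fails at once if the glue bottle is shifted by more than 30 mm (distance of glue_bottle from where it was at the start of the episode above 0.03 m).
It fails at once if the tape roll is shifted by more than 30 mm (distance of tape_roll from where it was at the start of the episode above 0.03 m).
It also fails if it takes over 115 s, if anything falls off the work surface, if the arm or the gripper's body presses on something with over 40 N, if the wrist force passes 120 N, or if a joint passes its speed limit or range.

## Robot

A 6-joint arm with a two-finger parallel gripper is mounted at the origin on the work surface. World frame = base frame: x ahead of the robot, y to its left, z up, the work surface at z = 0. Lengths are in mm, angles in rad, forces in N, time in s.
With the tool pointing down it reaches from about 275 to 750 mm from the base axis. Payload 10.2 kg.
Tool frame: the origin (TCP) lies between the finger pads; the fingertips stand 19 mm ahead of it and the grasp point (between the pads) is the TCP; z points along the fingers, y is the line along which they close (so a half turn about z gives the same grasp; the last joint's range is limited). The gripper opens to 85 mm and grips with 20 to 120 N. Pads are 22 mm wide; open, the fingers measure 114 mm over their backs; the gripper's body (76 mm by 85 mm) begins 54 mm behind the grasp point. The pads swing forward as they close: fully open they stand 13 mm farther back than shut.
Start: joints at [0.922, 0.313, 1.498, -0, 1.331, -0.223], TCP at [216.864, 478.122, 213.394] pointing down, gripper open.
Joint ranges: [-2.94, 2.94], [-0.97, 2.17], [0.19, 2.56], [-1.23, 4.37], [0.02, 3.11], [-2.88, 2.88]. Speed limits (rad/s): [2.39, 2.39, 3.01, 3.14, 3.14, 3.14].

## Interface

Orientations are given as a unit quaternion [w, x, y, z].
In Python, from rig import sense, capture, finish_job gives the robot as it stands. The module is installed in compiled form; this text tells all that it offers.
- The arm moves only by the tool move_arm, never from a script. Its argument "moves" is a list of rows, each an object with "turn": the turn, a rotation vector about the tool's x, y, z in rad, a list of three; "translation": the shift along the tool's x, y, z in mm, a list of three; "hand": the opening, from 0 (shut) to 1 (fully open). In form: [{"turn": [wx, wy, wz], "translation": [x, y, z], "hand": hand}, ...]. A call has 1 to 10 rows; each row shifts and turns the commanded pose from where the row before left it, along the tool's axes as they then stand; what a row does not reach is not made up. A row lasts 1/12 s, in which the tool goes at most 41.7 mm and 7.16 degrees, less where a joint would pass 70% of its speed; a pose out of reach is approached as far as the arm can. A call with a gripper value outside its range is refused whole. The fingers move at their own pace and stop on an object; "grip_force" is the grip in N (left out, the last holds). Time passes only in rows, so rows that do not move let the fingers close. It gives the time, the measured TCP pose, the force, the opening and the grip force at its end, in the units of the state.
- sense(): the state, without advancing time (a new reading comes with each control period).
- capture(name): name is "scene" or "top" or "wrist"; returns a dict with "image" (480x640x3 uint8, blue, green, red), "z_map" (480x640 float32, mm along the optical axis (not along the pixel's ray), 0 where there is no reading), "vertical_fov" (degrees; the focal length in pixels is half the picture's height over the tangent of half this angle, whatever the lens; pixels are square), "cx", "cy" (the principal point, pixels), "k1" (the pictures are not rectified: a ray, as slopes to the right and down, at radius r is drawn at 1 + k1 r^2 times it, then the intrinsics apply), "R" (3x3) and "t" (3): a world point X has camera coordinates R X + t; the wrist camera has in their place "T_tool_cam" (4x4, takes a point from camera to tool coordinates, whose origin is the TCP and whose axes are the flange's). Camera axes: x right, y down, z forward; pixel columns grow to the right and rows downward; lengths in mm; the calibration is good to about 2 mm. A picture is of the moment at which its call begins: read the wrist's pose just before it.
- finish_job(): hands the job in; it is judged then, once.
The state is a dict: "time_s": time; "joints": joint angles; "dq": joint speeds; "tau": joint torques, N m; "eef_pos": TCP position; "ee_rot": TCP orientation; "force": force on the tool from outside, world axes, zero at the start; "wrist_torque": the same for the moment, N m; "grip_width": opening from 0.0 (shut) to 1.0 (fully open); "grip_force": force on a finger pad.
Only numpy, scipy, OpenCV 4.12 (cv2) and the standard library are available. Lean on these libraries where they do the work, as an engineer would, in place of code of your own. Each camera call takes 0.05 s, during which the arm holds its last target. There are 200 camera calls.

## Working session

There is one attempt and no reset: what is moved stays moved. The work goes in short steps, Python scripts to look and compute and a tool call to move; the robot and the scene stay as the last step left them, time stands still between calls to the robot, and variables do not carry over. Pictures are saved under pics/ and viewed, at most 14 in all, crops included, and the job is handed in when it is done.

Besides the shell and the picture viewer there is one more tool, called after "Call:" in YAML: its name, and indented under it one key for each argument. move_arm: Moves the arm, as the interface text tells. Its arguments: {"type":"object","properties":{"moves":{"type":"array","items":{"type":"object","properties":{"turn":{"type":"array","items":{"type":"number"}},"translation":{"type":"array","items":{"type":"number"}},"hand":{"type":"number"}}}},"grip_force":{"type":"number"}},"required":["moves"]}

```bash
mkdir -p pics
python3 - <<'E'
from rig import sense,capture
import cv2,numpy as np
print(sense())
for n in("scene","top"):
    c=capture(n); cv2.imwrite(f"pics/{n}0.png",c["image"]); np.savez(f"{n}0.npz",**c)
    print(n,{k:v for k,v in c.items() if k not in("image","z_map")})
E
```

```text
{'time_s': 0.0, 'joints': array([ 9.21586790e-01,  3.13416532e-01,  1.49844492e+00,  5.93354833e-06,
        1.33096220e+00, -2.23399658e-01]), 'dq': array([-4.47675798e-04,  4.86770318e-04, -9.94821234e-04,  1.25346509e-03,
        8.41735627e-05, -5.43231996e-04]), 'tau': array([-2.54028446e-04, -4.12265754e+01, -2.59743744e+01, -2.03449172e-04,
        4.17023824e-03,  1.88709276e-05]), 'eef_pos': array([216.69612571, 477.89288067, 212.84925341]), 'ee_rot': array([-2.62716897e-04,  2.11300787e-01,  9.77420891e-01, -5.56620542e-04]), 'force': array([ 0.17144412,  0.48598631, -0.54356119]), 'wrist_torque': array([-0.00904277, -0.00603805,  0.03585523]), 'grip_force': 0.0, 'grip_width': 1.0031712241607746}
scene {'vertical_fov': 51.7478883918525, 'cx': 318.9778511476347, 'cy': 243.13628127384624, 'k1': 0.01938156313859512, 'R': array([[-0.04269836,  0.99907493, -0.005112  ],
       [ 0.7579405 ,  0.02905833, -0.65167615],
       [-0.65092476, -0.03170009, -0.7584801 ]]), 't': array([   3.2549151 , -325.56317746, 1376.69976268])}
top {'vertical_fov': 53.704721982130394, 'cx': 319.5020902445778, 'cy': 239.63025162118115, 'k1': -0.12167130270577706, 'R': array([[ 0.00491102, -0.99998394, -0.00283036],
       [-0.99561898, -0.00462525, -0.0933887 ],
       [ 0.09337411,  0.00327659, -0.9956257 ]]), 't': array([ -10.27589611,  457.93339595, 1031.69159056])}
```

View pics/top0.png

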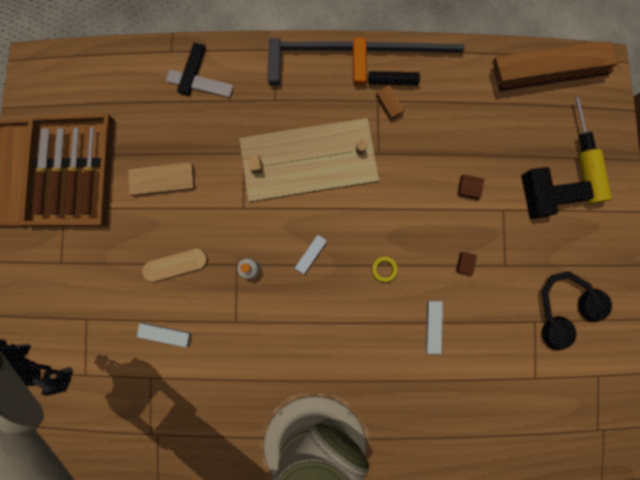

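View pics/scene0.png

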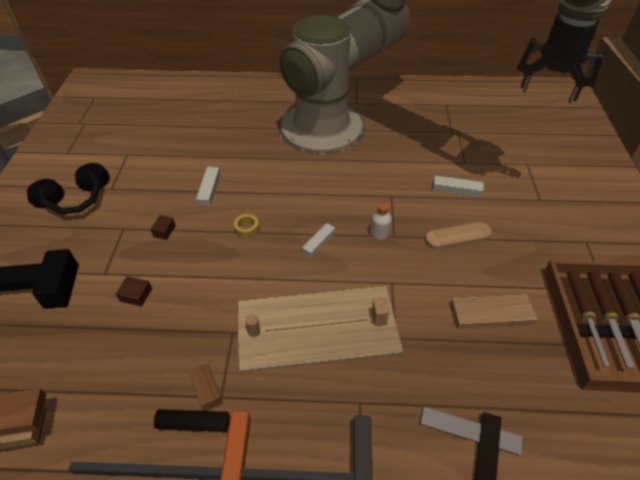

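The top picture shows the board at (310,160), with the square stop at (256,164) and the round one at (362,148). The lower cheek is at (161,179), the upper cheek at (175,265), the cores at (471,187) and (467,263), the bottle at (247,268) and the tape at (385,269). Three bars could be the tenon: (163,335), (311,255) and (434,327). I'll measure all of these.

```bash
cat > h.py <<'E'
import numpy as np,cv2
from scipy.spatial.transform import Rotation as Ro
def rays(c,uv):
    h,w=c["image"].shape[:2]; f=h/2/np.tan(np.radians(float(c["vertical_fov"]))/2)
    d=(np.asarray(uv,float).reshape(-1,2)-[float(c["cx"]),float(c["cy"])])/f
    s=d.copy()
    for _ in range(20): s=d/(1+float(c["k1"])*(s**2).sum(1,keepdims=True))
    return np.c_[s,np.ones(len(s))]
def ext(c,s=None):
    """camera->world R,t"""
    if "R" in c: return c["R"].T,-c["R"].T@c["t"]
    T=c["T_tool_cam"]; q=s["ee_rot"]; W=Ro.from_quat([q[1],q[2],q[3],q[0]]).as_matrix()
    return W@T[:3,:3],W@T[:3,3]+s["eef_pos"]
def plane(c,uv,z,s=None):
    R,t=ext(c,s); d=rays(c,uv)@R.T
    return (t+d*((z-t[2])/d[:,2])[:,None])[:,:2]
def cloud(c,s=None):
    R,t=ext(c,s); h,w=c["z_map"].shape; v,u=np.mgrid[:h,:w]
    p=rays(c,np.c_[u.ravel(),v.ravel()])*c["z_map"].reshape(-1,1)
    return (p@R.T+t).reshape(h,w,3)
def rect(P):
    """min-area rectangle: centre, long side, short side, angle of long axis"""
    b=cv2.boxPoints(cv2.minAreaRect(np.float32(P))); e1=b[1]-b[0];e2=b[2]-b[1]
    if np.hypot(*e1)<np.hypot(*e2): e1,e2=e2,e1
    a=np.arctan2(e1[1],e1[0]); a=(a+np.pi/2)%np.pi-np.pi/2
    return b.mean(0),np.hypot(*e1),np.hypot(*e2),a
def components(c,s=None,lo=7,box=(200,650,-450,450)):
    P=cloud(c,s); z=P[...,2]
    m=(z>lo)&(z<100)&(c["z_map"]>0)&(P[...,0]>box[0])&(P[...,0]<box[1])&(P[...,1]>box[2])&(P[...,1]<box[3])
    n,L,st,ce=cv2.connectedComponentsWithStats(np.uint8(m))
    out=[]
    for i in range(1,n):
        if st[i,4]<60: continue
        k=L==i; zt=np.percentile(z[k],75 if st[i,4]<6000 else 50)
        kk=np.uint8(k&(abs(z-zt)<5))
        cn=max(cv2.findContours(kk,0,cv2.CHAIN_APPROX_NONE)[0],key=len).reshape(-1,2)
        out.append((ce[i].round(),zt,rect(plane(c,cn,zt,s)),c["image"][k].mean(0).round()))
    return out
E
python3 - <<'E'
from h import *
c=dict(np.load("top0.npz"))
P=cloud(c); print("bench z",np.median(P[230:240,200:290,2]),P[400,300:310,2].std())
for ce,z,r,col in components(c): print(ce,"z%.1f"%z,r[0].round(1),"%.1f x %.1f ang %.3f"%r[1:],col)
im=c["image"]
tiles=[cv2.resize(im[v-32:v+32,u-32:u+32],(256,256),interpolation=cv2.INTER_CUBIC) for u,v in((163,335),(311,255),(434,327))]
cv2.imwrite("pics/bars.png",np.hstack(tiles))
E
```

```text
bench z 0.9956259998249379 317.48850581582116
[304. 174.] z14.5 [619.8  14.5] 301.5 x 102.3 ang -1.418 [ 88. 126. 148.]
[161. 179.] z22.2 [597.6 357.8] 151.8 x 61.9 ang -1.471 [ 68. 106. 138.]
[470. 186.] z29.6 [ 580.9 -350.5] 50.4 x 48.5 ang 1.355 [22. 38. 69.]
[310. 254.] z20.2 [426.7  12.1] 89.4 x 24.0 ang -0.596 [152. 151. 148.]
[174. 265.] z16.4 [399.7 319.6] 151.2 x 47.2 ang -1.284 [ 76. 116. 149.]
[466. 263.] z29.7 [ 406.9 -335.9] 46.1 x 37.0 ang -0.241 [22. 39. 69.]
[384. 269.] z25.6 [ 393.2 -151.8] 55.4 x 52.9 ang -1.567 [ 24. 120. 138.]
[248. 268.] z68.5 [390.  142.7] 28.4 x 16.5 ang -0.651 [ 80. 100. 120.]
[434. 327.] z25.1 [ 265.9 -262.4] 114.6 x 32.2 ang -0.029 [141. 146. 144.]
[163. 334.] z25.5 [245.2 338.8] 116.8 x 32.6 ang 1.405 [140. 146. 144.]
```

View pics/bars.png

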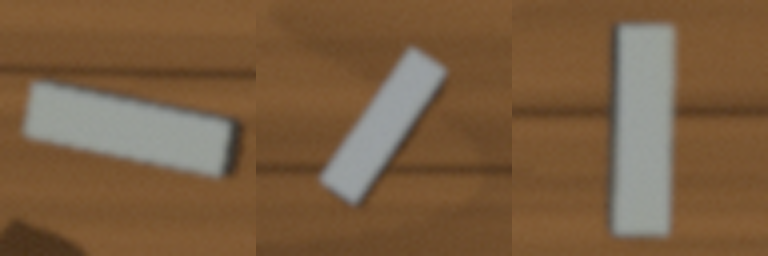

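The tenon bar is the middle one at (311,255): it measures 89 x 24 x 18 mm, which fits 90 x 24 x 18. The other two, at (163,335) and (434,327), are about 115 x 32 x 24. The crop agrees, since the middle bar is clearly smaller. Next come the board, the stops and a move helper.

```bash
cat >> h.py <<'E'
def go(x,y,z,psi):
    """tool-frame turn about z and translation (after turn / before turn) to reach TCP x,y,z with closing axis at angle psi"""
    from rig import sense
    s=sense(); q=s["ee_rot"]; W=Ro.from_quat([q[1],q[2],q[3],q[0]]).as_matrix()
    cur=np.arctan2(W[1,1],W[0,1]); d=(psi-cur+np.pi/2)%np.pi-np.pi/2
    tgt=cur+d; j6=np.arctan2(y,x)-tgt
    if abs((j6+np.pi)%(2*np.pi)-np.pi)>2.7: print("j6 warning",j6)
    D=np.array([x,y,z])-s["eef_pos"]
    print("turn z %.3f"%-d,"trans before turn",(W.T@D).round(1),"trans after turn",(Ro.from_rotvec([0,0,-d]).as_matrix().T@(W.T@D)).round(1),"tilt %.3f"%np.arccos(-W[2,2]))
E
python3 - <<'E'
from h import *
for n in("top","scene"):
    c=dict(np.load(n+"0.npz")); P=cloud(c)
    for ce,z,r,col in components(c,box=(480,760,-150,180)): print(n,ce,"z%.1f"%z,r[0].round(1),"%.1f x %.1f ang %.3f"%r[1:])
    for ce,z,r,col in components(c,lo=45,box=(480,760,-150,180)): print("stop",ce,"z%.1f"%z,r[0].round(1),"%.1f x %.1f ang %.3f"%r[1:])
    for ce,z,r,col in components(c,box=(380,650,-380,-300)): print("core",ce,"z%.1f"%z,r[0].round(1),"%.1f x %.1f ang %.3f"%r[1:])
go(596,357,250,.1)
E
```

```text
top [308. 159.] z12.9 [644.5  18.4] 301.7 x 150.7 ang -1.405
stop [362. 146.] z58.7 [ 663.6 -100.5] 22.8 x 22.0 ang -0.006
stop [254. 163.] z59.2 [624.4 137.4] 33.1 x 23.9 ang 0.164
core [470. 186.] z29.6 [ 580.9 -350.5] 50.4 x 48.5 ang 1.355
core [466. 263.] z29.7 [ 406.9 -335.9] 46.1 x 37.0 ang -0.241
scene [316. 328.] z12.6 [648.4  20.5] 301.3 x 153.1 ang -1.407
stop [381. 308.] z58.0 [629.3 139. ] 37.0 x 24.7 ang 0.162
stop [251. 321.] z58.1 [668.5 -98.2] 23.8 x 21.8 ang 0.125
core [162. 227.] z28.8 [ 411.2 -334.1] 48.5 x 37.1 ang -0.221
core [133. 290.] z28.9 [ 585.1 -349. ] 52.2 x 48.2 ang 1.364
turn z 1.045 trans before turn [-395.4   46.5  -37.3] trans after turn [-158.2  365.3  -37.3] tilt 0.001
```

Call:
move_arm:
  moves:
    - {"turn": [0, 0, 0], "translation": [-38, 4.6, -3.7], "hand": 1}
    - {"turn": [0, 0, 0], "translation": [-38, 4.6, -3.7], "hand": 1}
    - {"turn": [0, 0, 0], "translation": [-38, 4.6, -3.7], "hand": 1}
    - {"turn": [0, 0, 0], "translation": [-38, 4.6, -3.7], "hand": 1}
    - {"turn": [0, 0, 0], "translation": [-38, 4.6, -3.7], "hand": 1}
    - {"turn": [0, 0, 0], "translation": [-38, 4.6, -3.7], "hand": 1}
    - {"turn": [0, 0, 0], "translation": [-38, 4.6, -3.7], "hand": 1}
    - {"turn": [0, 0, 0], "translation": [-38, 4.6, -3.7], "hand": 1}
    - {"turn": [0, 0, 0], "translation": [-38, 4.6, -3.7], "hand": 1}
    - {"turn": [0, 0, 0], "translation": [-38, 4.6, -3.7], "hand": 1}
  grip_force: 60

```text
time_s: 0.93
eef_pos: [583.4, 362.1, 250.2]
ee_rot: [-0.0, 0.211, 0.977, -0.0]
force: [-0.0, 1.1, -0.2]
grip_width: 1.001
grip_force: 0.0
```

Call:
move_arm:
  moves:
    - {"turn": [0, 0, 0.116], "translation": [0, 0, 0], "hand": 1}
    - {"turn": [0, 0, 0.116], "translation": [0, 0, 0], "hand": 1}
    - {"turn": [0, 0, 0.116], "translation": [0, 0, 0], "hand": 1}
    - {"turn": [0, 0, 0.116], "translation": [0, 0, 0], "hand": 1}
    - {"turn": [0, 0, 0.116], "translation": [0, 0, 0], "hand": 1}
    - {"turn": [0, 0, 0.116], "translation": [0, 0, 0], "hand": 1}
    - {"turn": [0, 0, 0.116], "translation": [0, 0, 0], "hand": 1}
    - {"turn": [0, 0, 0.116], "translation": [0, 0, 0], "hand": 1}
    - {"turn": [0, 0, 0.116], "translation": [0, 0, 0], "hand": 1}
    - {"turn": [0, 0, 0], "translation": [0, 0, 0], "hand": 1}

```text
time_s: 1.77
eef_pos: [581.8, 363.0, 249.8]
ee_rot: [-0.0, 0.672, 0.741, -0.0]
force: [-0.9, 0.4, -0.1]
grip_width: 0.999
grip_force: 0.0
```

Works as read. Wrist look over the cheek.

```bash
cat > look.py <<'E'
import sys
from h import *
from rig import sense,capture
def look(name,lo=7,box=(200,760,-450,450)):
    s=sense(); c=capture("wrist"); cv2.imwrite(f"pics/{name}.png",c["image"])
    for ce,z,r,col in components(c,s,lo,box): print(ce,"z%.1f"%z,r[0].round(1),"%.1f x %.1f ang %.3f"%r[1:],col)
    return s,c
E
python3 - <<'E'
from look import *
s,c=look("w1"); print(c["T_tool_cam"].round(3),c["vertical_fov"])
go(597,357,24,.1)
E
```

```text
[  9. 189.] z23.5 [259.7 338.1] 116.0 x 12.4 ang 1.422 [142. 150. 155.]
[332. 202.] z20.7 [598.6 358.2] 149.2 x 59.7 ang -1.464 [112. 162. 215.]
[148. 217.] z15.3 [402.  320.9] 149.7 x 49.2 ang -1.296 [106. 153. 199.]
[133. 350.] z37.3 [383.4 166.1] 19.4 x 4.1 ang 0.657 [ 95. 104. 117.]
[337. 389.] z12.8 [629.3 112.7] 149.1 x 116.6 ang 0.154 [123. 170. 207.]
[[-1.00000e-03 -9.57000e-01 -2.90000e-01  7.44590e+01]
 [ 1.00000e+00 -1.00000e-03 -1.00000e-03 -9.50000e-02]
 [ 1.00000e-03 -2.90000e-01  9.57000e-01 -1.61127e+02]
 [ 0.00000e+00  0.00000e+00  0.00000e+00  1.00000e+00]] 65.5202257923286
turn z 0.003 trans before turn [ -7.5  14.6 225.9] trans after turn [ -7.5  14.7 225.9] tilt 0.001
```

View pics/w1.png

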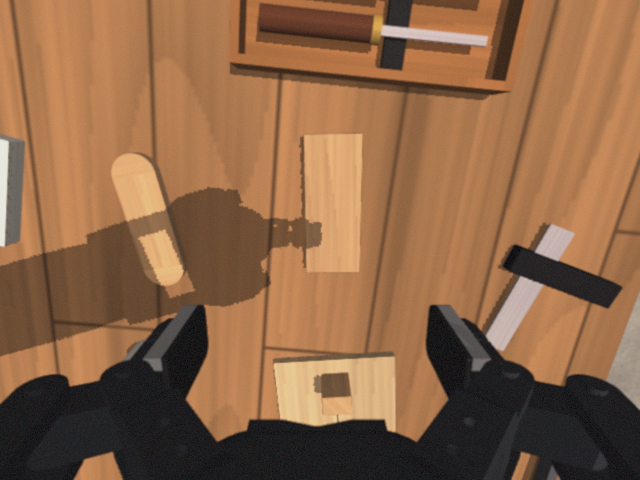

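The wrist picture shows the lower cheek at pixel (332,202), measured at (598.6, 358.2) and angle -1.464, clear between the fingers once lowered. Descending now.

Call:
move_arm:
  moves:
    - {"turn": [0, 0, 0], "translation": [-6.4, 16.2, 30], "hand": 1}
    - {"turn": [0, 0, 0], "translation": [0, 0, 38], "hand": 1}
    - {"turn": [0, 0, 0], "translation": [0, 0, 38], "hand": 1}
    - {"turn": [0, 0, 0], "translation": [0, 0, 38], "hand": 1}
    - {"turn": [0, 0, 0], "translation": [0, 0, 38], "hand": 1}
    - {"turn": [0, 0, 0], "translation": [0, 0, 25], "hand": 1}
    - {"turn": [0, 0, 0], "translation": [0, 0, 15], "hand": 1}
    - {"turn": [0, 0, 0], "translation": [0, 0, 7], "hand": 1}
    - {"turn": [0, 0, 0], "translation": [0, 0, 4], "hand": 1}
    - {"turn": [0, 0, 0], "translation": [0, 0, 0], "hand": 1}

```text
time_s: 2.65
eef_pos: [598.8, 358.4, 17.4]
ee_rot: [0.0, 0.67, 0.742, 0.0]
force: [-0.2, -0.3, 0.4]
grip_width: 1.001
grip_force: 0.0
```

Call:
move_arm:
  moves:
    - {"turn": [0, 0, 0], "translation": [0, 0, 0], "hand": 0.3}
    - {"turn": [0, 0, 0], "translation": [0, 0, 0], "hand": 0.3}
    - {"turn": [0, 0, 0], "translation": [0, 0, 0], "hand": 0.3}
    - {"turn": [0, 0, 0], "translation": [0, 0, 0], "hand": 0.3}
    - {"turn": [0, 0, 0], "translation": [0, 0, 0], "hand": 0.3}
    - {"turn": [0, 0, 0], "translation": [0, 0, 0], "hand": 0.3}
    - {"turn": [0, 0, 0], "translation": [0, 0, 0], "hand": 0.3}
    - {"turn": [0, 0, 0], "translation": [0, 0, 0], "hand": 0.3}

```text
time_s: 3.32
eef_pos: [598.7, 358.3, 17.4]
ee_rot: [0.0, 0.67, 0.742, 0.0]
force: [0.4, 0.2, -0.5]
grip_width: 0.298
grip_force: 0.0
```

The gripper reached 0.3 with no force, so it missed. Taking a look.

Run:
```python
from look import *
s,c=look("w2"); print(s["grip_width"])
cv2.imwrite("pics/sc2.png",cv2.resize(capture("scene")["image"][220:370,380:600],(800,545)))
```

```text
[317. 300.] z21.3 [598.7 359.8] 147.1 x 59.2 ang -1.464 [ 83. 112. 141.]
[  3. 408.] z11.0 [439.1 271.7] 27.7 x 4.6 ang 1.441 [52. 71. 93.]
0.29750016635500354
```

View pics/w2.png

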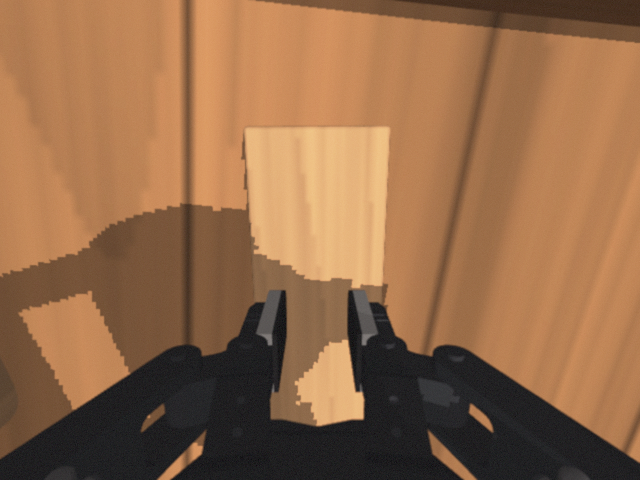

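View pics/sc2.png

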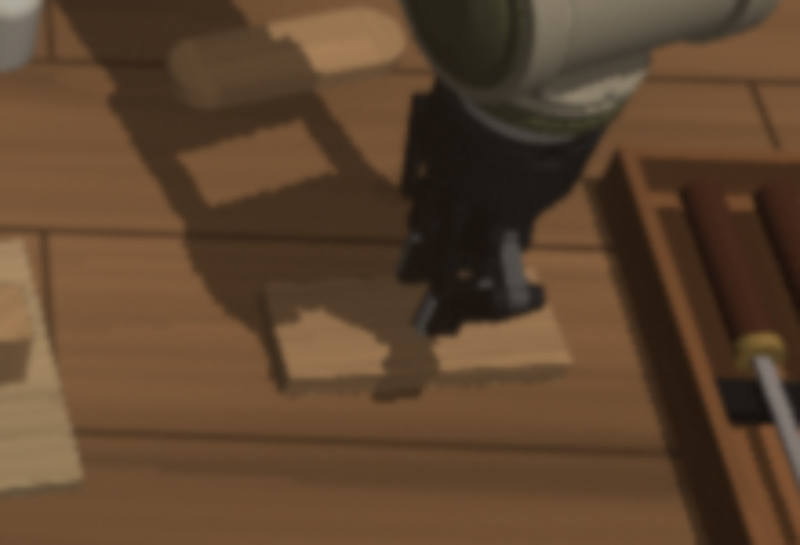

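The wrist picture shows both fingertips at (270,295) and (362,295), shut above the cheek instead of beside it. The cheek is at (317,300) and hasn't moved. I'll measure where the tips really stand in the tool frame.

Run:
```python
from look import *
s=sense(); c=capture("wrist"); T=c["T_tool_cam"]
h,w=480,640; v,u=np.mgrid[:h,:w]
p=rays(c,np.c_[u.ravel(),v.ravel()])*c["z_map"].reshape(-1,1)
p=(p@T[:3,:3].T+T[:3,3]).reshape(h,w,3)
for (uu,vv) in [(272,292),(268,300),(265,320),(278,370),(358,292),(362,300),(368,320),(360,370),(275,385),(317,320),(317,250),(420,400)]:
    print(uu,vv,p[vv,uu].round(1),c["image"][vv,uu])
dk=(c["image"].max(2)<60)&(c["z_map"]>0)&(v<440)&(abs(p[...,0])<25)
print(p[dk][:,2].max(), np.percentile(p[dk][:,2],[90,95,99]), s["eef_pos"],s["grip_width"])
```

```text
272 292 [ 11.7 -18.  -24.7] [83 85 88]
268 300 [ 11.5 -18.7 -31.6] [88 90 92]
265 320 [ 11.4 -17.9 -46.8] [86 88 91]
278 370 [ -2.9 -13.1 -54.6] [22 23 24]
358 292 [ 11.3  16.4 -24.1] [ 95  97 100]
362 300 [ 11.6  17.1 -31.8] [ 97 100 103]
368 320 [ 11.2  17.4 -46.5] [85 86 93]
360 370 [ -1.8  14.  -56. ] [37 34 36]
275 385 [ -7.3 -14.  -56.5] [38 38 39]
317 320 [-12.   -0.1  -4.4] [ 73 107 139]
317 250 [21.8 -0.  -2.1] [126 184 233]
420 400 [ 17.6  22.3 -93.3] [33 23 30]
-21.832739236289314 [-63.148387   -48.80585134 -30.80466945] [598.67771054 358.32730702  17.37290382] 0.3032737618587587
```

The camera shows the fingertips about 22 mm behind the reported TCP, and the body about 93 mm behind it. The text gives the tips 19 mm ahead and the body 54 mm behind, so the real grasp point lies about 41 mm nearer the flange. Side to side it is centred. I'll take 41 mm off all TCP heights, open the fingers, then go down watching the force.

Call:
move_arm:
  moves:
    - {"turn": [0, 0, 0], "translation": [0, 0, 0], "hand": 1}
    - {"turn": [0, 0, 0], "translation": [0, 0, 0], "hand": 1}
    - {"turn": [0, 0, 0], "translation": [0, 0, 0], "hand": 1}
    - {"turn": [0, 0, 0], "translation": [0, 0, 0], "hand": 1}
    - {"turn": [0, 0, 0], "translation": [0, 0, 0], "hand": 1}
    - {"turn": [0, 0, 0], "translation": [0, 0, 0], "hand": 1}
    - {"turn": [0, 0, 0], "translation": [0, 0, 10], "hand": 1}
    - {"turn": [0, 0, 0], "translation": [0, 0, 10], "hand": 1}
    - {"turn": [0, 0, 0], "translation": [0, 0, 10], "hand": 1}
    - {"turn": [0, 0, 0], "translation": [0, 0, 0], "hand": 1}

```text
time_s: 4.3
eef_pos: [597.1, 357.7, -16.1]
ee_rot: [-0.001, 0.671, 0.742, -0.002]
force: [-0.1, 0.5, -0.9]
grip_width: 0.999
grip_force: 0.0
```

Call:
move_arm:
  moves:
    - {"turn": [0, 0, 0], "translation": [0, 0, 4], "hand": 1}
    - {"turn": [0, 0, 0], "translation": [0, 0, 4], "hand": 1}
    - {"turn": [0, 0, 0], "translation": [0, 0, 3], "hand": 1}
    - {"turn": [0, 0, 0], "translation": [0, 0, 0], "hand": 1}

```text
time_s: 4.63
eef_pos: [598.4, 358.2, -24.3]
ee_rot: [-0.0, 0.67, 0.742, -0.0]
force: [0.5, -0.3, 0.3]
grip_width: 0.998
grip_force: 0.0
```

Call:
move_arm:
  moves:
    - {"turn": [0, 0, 0], "translation": [0, 0, 0], "hand": 0.6}
    - {"turn": [0, 0, 0], "translation": [0, 0, 0], "hand": 0.6}
    - {"turn": [0, 0, 0], "translation": [0, 0, 0], "hand": 0.6}
    - {"turn": [0, 0, 0], "translation": [0, 0, 0], "hand": 0.6}
    - {"turn": [0, 0, 0], "translation": [0, 0, 0], "hand": 0.6}
    - {"turn": [0, 0, 0], "translation": [0, 0, 0], "hand": 0.6}

```text
time_s: 5.13
eef_pos: [599.3, 358.6, -22.5]
ee_rot: [0.0, 0.671, 0.742, 0.001]
force: [-1.1, -0.3, 5.6]
grip_width: 0.698
grip_force: 69.3
```

Gripped: 0.698 x 85 is about 59 mm. The small upward force means the tips just touch the bench. Lifting.

Call:
move_arm:
  moves:
    - {"turn": [0, 0, 0], "translation": [0, 0, -10], "hand": 0.6}
    - {"turn": [0, 0, 0], "translation": [0, 0, -30], "hand": 0.6}
    - {"turn": [0, 0, 0], "translation": [0, 0, -30], "hand": 0.6}
    - {"turn": [0, 0, 0], "translation": [0, 0, -30], "hand": 0.6}
    - {"turn": [0, 0, 0], "translation": [0, 0, -30], "hand": 0.6}
    - {"turn": [0, 0, 0], "translation": [0, 0, 0], "hand": 0.6}

```text
time_s: 5.63
eef_pos: [601.0, 359.3, 114.0]
ee_rot: [0.002, 0.67, 0.742, 0.005]
force: [0.5, 0.7, -0.0]
grip_width: 0.69
grip_force: 65.3
```

Run:
```python
from look import *
s,c=look("w3"); print(s["grip_width"],s["grip_force"])
go(645.5,20.5,106,.164)
```

```text
[ 43. 258.] z14.7 [403.1 320.5] 149.5 x 50.7 ang -1.300 [ 92. 132. 173.]
0.6901539804988766 65.30268430709839
turn z -0.063 trans before turn [-341.2   11.1    3.9] trans after turn [-341.3  -10.3    3.9] tilt 0.006
```

Call:
move_arm:
  moves:
    - {"turn": [0, 0, 0], "translation": [-36, 1.2, 0], "hand": 0.6}
    - {"turn": [0, 0, 0], "translation": [-38, 1.2, 0], "hand": 0.6}
    - {"turn": [0, 0, 0], "translation": [-38, 1.2, 0], "hand": 0.6}
    - {"turn": [0, 0, 0], "translation": [-38, 1.2, 0], "hand": 0.6}
    - {"turn": [0, 0, 0], "translation": [-38, 1.2, 0], "hand": 0.6}
    - {"turn": [0, 0, 0], "translation": [-38, 1.2, 0], "hand": 0.6}
    - {"turn": [0, 0, 0], "translation": [-38, 1.2, 0], "hand": 0.6}
    - {"turn": [0, 0, 0], "translation": [-38, 1.2, 0], "hand": 0.6}
    - {"turn": [0, 0, 0], "translation": [-39, 1.4, 0], "hand": 0.6}
    - {"turn": [0, 0, -0.063], "translation": [0, 0, 0], "hand": 0.6}

```text
time_s: 6.52
eef_pos: [644.0, 13.3, 105.0]
ee_rot: [-0.0, 0.649, 0.761, -0.001]
force: [0.2, -0.4, -1.0]
grip_width: 0.69
grip_force: 65.2
```

Call:
move_arm:
  moves:
    - {"turn": [0, 0, 0], "translation": [0, 0, 0], "hand": 0.6}
    - {"turn": [0, 0, 0], "translation": [0, 0, 0], "hand": 0.6}

```text
time_s: 6.68
eef_pos: [643.4, 20.5, 105.4]
ee_rot: [-0.001, 0.647, 0.762, -0.0]
force: [-0.3, 0.4, -1.1]
grip_width: 0.69
grip_force: 65.2
```

Run:
```python
from look import *
s,c=look("w4",lo=40); 
t=capture("top")
for n,q,ss in(("w",c,s),("t",t,None)):
  P=cloud(q,ss)
  for ce,z,r,col in components(q,ss,lo=45,box=(480,760,-150,180)): print(n,ce,"z%.1f"%z,r[0].round(1),"%.1f x %.1f ang %.3f"%r[1:])
go(645.5,20.5,-10,.164)
```

```text
[321.  40.] z58.0 [626.3 135.9] 33.6 x 23.6 ang 0.161 [108. 157. 207.]
w [321.  39.] z58.0 [626.3 135.9] 33.6 x 23.6 ang 0.161
t [362. 146.] z58.9 [ 663.5 -100.4] 22.4 x 21.9 ang -0.771
turn z 0.000 trans before turn [ -1.3   1.9 115.8] trans after turn [ -1.3   1.9 115.8] tilt 0.001
```

View pics/w4.png

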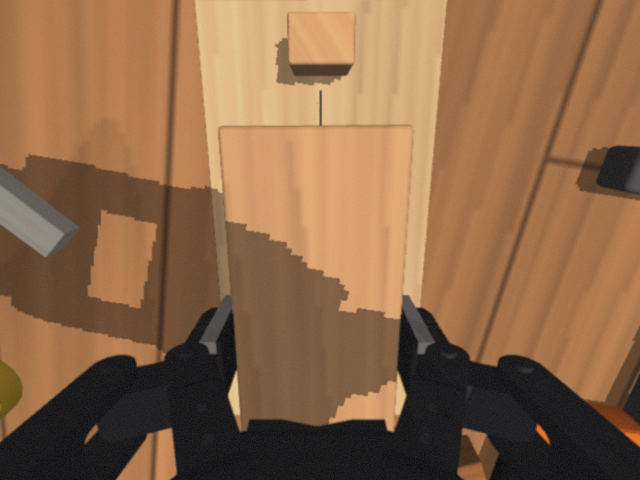

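The wrist picture shows the cheek in hand, lined up with the pencil line at (320,105) and the square stop at (321,40). The stop measures at (626.3, 135.9), which puts the board centre near (645.5, 18.5). Lowering.

Call:
move_arm:
  moves:
    - {"turn": [0, 0, 0], "translation": [-2.5, 2, 25], "hand": 0.6}
    - {"turn": [0, 0, 0], "translation": [0, 0, 30], "hand": 0.6}
    - {"turn": [0, 0, 0], "translation": [0, 0, 30], "hand": 0.6}
    - {"turn": [0, 0, 0], "translation": [0, 0, 17], "hand": 0.6}
    - {"turn": [0, 0, 0], "translation": [0, 0, 8], "hand": 0.6}
    - {"turn": [0, 0, 0], "translation": [0, 0, 4], "hand": 0.6}
    - {"turn": [0, 0, 0], "translation": [0, 0, 0], "hand": 0.6}
    - {"turn": [0, 0, 0], "translation": [0, 0, 0], "hand": 0.6}

```text
time_s: 7.45
eef_pos: [647.1, 18.3, -6.3]
ee_rot: [0.001, 0.647, 0.763, 0.001]
force: [0.1, -0.9, -0.9]
grip_width: 0.691
grip_force: 65.2
```

Call:
move_arm:
  moves:
    - {"turn": [0, 0, 0], "translation": [0, 0, 0], "hand": 0.6}
    - {"turn": [0, 0, 0], "translation": [0, 0, 1.5], "hand": 0.6}
    - {"turn": [0, 0, 0], "translation": [0, 0, 1.5], "hand": 0.6}
    - {"turn": [0, 0, 0], "translation": [0, 0, 0], "hand": 0.6}
    - {"turn": [0, 0, 0], "translation": [0, 0, 0], "hand": 0.6}

```text
time_s: 7.87
eef_pos: [646.5, 18.0, -10.4]
ee_rot: [0.0, 0.647, 0.763, 0.0]
force: [0.6, 0.2, -0.2]
grip_width: 0.691
grip_force: 65.6
```

Call:
move_arm:
  moves:
    - {"turn": [0, 0, 0], "translation": [0, 0, 0.6], "hand": 0.6}
    - {"turn": [0, 0, 0], "translation": [0, 0, 0], "hand": 0.8}
    - {"turn": [0, 0, 0], "translation": [0, 0, 0], "hand": 0.9}
    - {"turn": [0, 0, 0], "translation": [0, 0, 0], "hand": 1}
    - {"turn": [0, 0, 0], "translation": [0, 0, 0], "hand": 1}
    - {"turn": [0, 0, 0], "translation": [0, 0, 0], "hand": 1}
    - {"turn": [0, 0, 0], "translation": [0, 0, 0], "hand": 1}
    - {"turn": [0, 0, 0], "translation": [0, 0, -10], "hand": 1}
    - {"turn": [0, 0, 0], "translation": [0, 0, -25], "hand": 1}
    - {"turn": [0, 0, 0], "translation": [0, 0, -35], "hand": 1}

```text
time_s: 8.7
eef_pos: [644.9, 18.2, 57.8]
ee_rot: [-0.002, 0.647, 0.763, -0.001]
force: [0.9, -0.4, 1.2]
grip_width: 1.001
grip_force: 0.0
```

Call:
move_arm:
  moves:
    - {"turn": [0, 0, 0], "translation": [0, 0, -40], "hand": 1}
    - {"turn": [0, 0, 0], "translation": [0, 0, -40], "hand": 1}
    - {"turn": [0, 0, 0], "translation": [0, 0, -40], "hand": 1}
    - {"turn": [0, 0, 0], "translation": [0, 0, -30], "hand": 1}
    - {"turn": [0, 0, 0], "translation": [0, 0, 0], "hand": 1}
    - {"turn": [0, 0, 0], "translation": [0, 0, 0], "hand": 1}

```text
time_s: 9.2
eef_pos: [646.9, 18.0, 211.1]
ee_rot: [0.002, 0.647, 0.763, 0.001]
force: [-0.4, 0.5, -1.0]
grip_width: 1.001
grip_force: 0.0
```

Run:
```python
from look import *
print("lo25"); s,c=look("w5",lo=25,box=(480,760,-150,180))
print("top"); 
for ce,z,r,col in components(capture("top"),None,20,(480,760,-150,180)): print(ce,"z%.1f"%z,r[0].round(1),"%.1f x %.1f ang %.3f"%r[1:])
print("bar");look("w5b",7,(350,500,-60,80))
go(427,13,60,-.596+np.pi/2)
```

```text
lo25
[315.  66.] z57.9 [626.  136.3] 33.3 x 23.0 ang 0.164 [104. 150. 200.]
[315. 204.] z32.7 [646.1  18. ] 149.2 x 59.7 ang -1.400 [101. 146. 196.]
[315. 331.] z57.7 [664.9 -98.7] 24.9 x 23.0 ang -1.409 [ 80. 114. 153.]
top
[336. 154.] z33.8 [654.6 -44.1] 60.2 x 31.3 ang 0.005
[361. 147.] z57.8 [ 663.3 -100. ] 24.1 x 22.0 ang -0.771
bar
[ 86. 175.] z19.1 [428.9  12.9] 90.2 x 26.9 ang -0.603 [132. 142. 148.]
turn z -0.811 trans before turn [  30.5 -216.3  147.9] trans after turn [ 177.8 -126.9  147.9] tilt 0.003
```

The cheek is placed at (646.1, 18.0), angle -1.400. The stop midpoint is (645.5, 18.8), so it's well inside tolerance. Next is the bar at (428.5, 12.9), angle -0.60.

Call:
move_arm:
  moves:
    - {"turn": [0, 0, 0], "translation": [5, -36, 10], "hand": 1}
    - {"turn": [0, 0, 0], "translation": [5, -36, 10], "hand": 1}
    - {"turn": [0, 0, 0], "translation": [5, -36, 10], "hand": 1}
    - {"turn": [0, 0, 0], "translation": [5, -36, 10], "hand": 1}
    - {"turn": [0, 0, 0], "translation": [5, -36, 10], "hand": 1}
    - {"turn": [0, 0, 0], "translation": [5, -36, 10], "hand": 1}
    - {"turn": [0, 0, -0.116], "translation": [0, 0, 0], "hand": 1}
    - {"turn": [0, 0, -0.116], "translation": [0, 0, 0], "hand": 1}
    - {"turn": [0, 0, -0.116], "translation": [0, 0, 0], "hand": 1}
    - {"turn": [0, 0, -0.116], "translation": [0, 0, 0], "hand": 1}

```text
time_s: 10.18
eef_pos: [427.6, 12.5, 147.9]
ee_rot: [-0.001, 0.452, 0.892, -0.0]
force: [0.1, 0.0, 0.1]
grip_width: 0.999
grip_force: 0.0
```

Call:
move_arm:
  moves:
    - {"turn": [0, 0, -0.116], "translation": [0, 0, 0], "hand": 1}
    - {"turn": [0, 0, -0.116], "translation": [0, 0, 0], "hand": 1}
    - {"turn": [0, 0, -0.11], "translation": [0, 0, 0], "hand": 1}
    - {"turn": [0, 0, 0], "translation": [0, 0, 0], "hand": 1}
    - {"turn": [0, 0, 0], "translation": [0, 0, 0], "hand": 1}

```text
time_s: 10.6
eef_pos: [427.9, 12.5, 148.1]
ee_rot: [-0.001, 0.297, 0.955, -0.0]
force: [-0.0, -0.6, 0.2]
grip_width: 1.002
grip_force: 0.0
```

Run:
```python
from look import *
look("w6",7,(350,500,-60,80))
go(428.5,12.9,-14,.97)
```

```text
[315. 221.] z19.1 [426.5  11.6] 89.9 x 23.3 ang -0.595 [192. 200. 202.]
turn z -0.004 trans before turn [ -0.3   0.7 162.2] trans after turn [ -0.3   0.7 162.2] tilt 0.001
```

Call:
move_arm:
  moves:
    - {"turn": [0, 0, 0], "translation": [0.7, -1.5, 25], "hand": 1}
    - {"turn": [0, 0, 0], "translation": [0, 0, 38], "hand": 1}
    - {"turn": [0, 0, 0], "translation": [0, 0, 38], "hand": 1}
    - {"turn": [0, 0, 0], "translation": [0, 0, 30], "hand": 1}
    - {"turn": [0, 0, 0], "translation": [0, 0, 18], "hand": 1}
    - {"turn": [0, 0, 0], "translation": [0, 0, 9], "hand": 1}
    - {"turn": [0, 0, 0], "translation": [0, 0, 4], "hand": 1}
    - {"turn": [0, 0, 0], "translation": [0, 0, 0], "hand": 1}

```text
time_s: 11.32
eef_pos: [427.0, 11.5, -13.3]
ee_rot: [-0.0, 0.296, 0.955, -0.0]
force: [0.4, -0.2, 0.1]
grip_width: 1.0
grip_force: 0.0
```

Call:
move_arm:
  moves:
    - {"turn": [0, 0, 0], "translation": [0, 0, 0], "hand": 0.2}
    - {"turn": [0, 0, 0], "translation": [0, 0, 0], "hand": 0.2}
    - {"turn": [0, 0, 0], "translation": [0, 0, 0], "hand": 0.2}
    - {"turn": [0, 0, 0], "translation": [0, 0, 0], "hand": 0.2}
    - {"turn": [0, 0, 0], "translation": [0, 0, 0], "hand": 0.2}
    - {"turn": [0, 0, 0], "translation": [0, 0, 0], "hand": 0.2}
    - {"turn": [0, 0, 0], "translation": [0, 0, 0], "hand": 0.2}
    - {"turn": [0, 0, 0], "translation": [0, 0, 0], "hand": 0.2}
    - {"turn": [0, 0, 0], "translation": [0, 0, 0], "hand": 0.2}

```text
time_s: 12.07
eef_pos: [427.3, 11.4, -12.6]
ee_rot: [0.0, 0.296, 0.955, 0.0]
force: [-2.3, 0.5, 8.0]
grip_width: 0.263
grip_force: 59.7
```

Call:
move_arm:
  moves:
    - {"turn": [0, 0, 0], "translation": [0, 0, -10], "hand": 0.2}
    - {"turn": [0, 0, 0], "translation": [0, 0, -40], "hand": 0.2}
    - {"turn": [0, 0, 0], "translation": [0, 0, -40], "hand": 0.2}
    - {"turn": [0, 0, -0.11], "translation": [0, 0, -40], "hand": 0.2}
    - {"turn": [0, 0, -0.11], "translation": [0, 0, 0], "hand": 0.2}
    - {"turn": [0, 0, -0.11], "translation": [0, 0, 0], "hand": 0.2}
    - {"turn": [0, 0, -0.11], "translation": [0, 0, 0], "hand": 0.2}
    - {"turn": [0, 0, -0.11], "translation": [0, 0, 0], "hand": 0.2}
    - {"turn": [0, 0, -0.11], "translation": [0, 0, 0], "hand": 0.2}
    - {"turn": [0, 0, -0.11], "translation": [0, 0, 0], "hand": 0.2}

```text
time_s: 12.9
eef_pos: [426.8, 11.6, 116.8]
ee_rot: [-0.0, -0.087, 0.996, 0.0]
force: [0.5, -0.0, -1.9]
grip_width: 0.261
grip_force: 59.4
```

Call:
move_arm:
  moves:
    - {"turn": [0, 0, 0], "translation": [0, 0, 0], "hand": 0.2}
    - {"turn": [0, 0, 0], "translation": [0, 0, 0], "hand": 0.2}

```text
time_s: 13.07
eef_pos: [426.8, 11.6, 116.8]
ee_rot: [-0.0, -0.083, 0.997, 0.0]
force: [0.5, 0.7, -0.4]
grip_width: 0.259
grip_force: 59.4
```

Run:
```python
from look import *
print(sense()["grip_width"]); go(646.1,18.0,117,-1.4)
```

```text
0.25879632968316696
turn z -0.005 trans before turn [-2.173e+02 -2.990e+01 -2.000e-01] trans after turn [-2.172e+02 -3.090e+01 -2.000e-01] tilt 0.000
```

Call:
move_arm:
  moves:
    - {"turn": [0, 0, 0], "translation": [-36.2, -5, 0], "hand": 0.2}
    - {"turn": [0, 0, 0], "translation": [-36.2, -5, 0], "hand": 0.2}
    - {"turn": [0, 0, 0], "translation": [-36.2, -5, 0], "hand": 0.2}
    - {"turn": [0, 0, 0], "translation": [-36.2, -5, 0], "hand": 0.2}
    - {"turn": [0, 0, 0], "translation": [-36.2, -5, 0], "hand": 0.2}
    - {"turn": [0, 0, 0], "translation": [-36.2, -5, 0], "hand": 0.2}
    - {"turn": [0, 0, 0], "translation": [0, 0, 0], "hand": 0.2}
    - {"turn": [0, 0, 0], "translation": [0, 0, 0], "hand": 0.2}

```text
time_s: 13.73
eef_pos: [646.6, 18.6, 115.2]
ee_rot: [-0.001, -0.083, 0.997, 0.0]
force: [-0.1, -1.2, -1.2]
grip_width: 0.26
grip_force: 59.5
```

Run:
```python
from look import *
print(sense()["eef_pos"]); go(646.1,18.0,22,-1.4)
```

```text
[646.58284229  18.5949153  115.2272925 ]
turn z -0.004 trans before turn [ 0.4 -0.6 93.2] trans after turn [ 0.4 -0.6 93.2] tilt 0.002
```

Call:
move_arm:
  moves:
    - {"turn": [0, 0, 0], "translation": [0.4, -0.5, 25], "hand": 0.2}
    - {"turn": [0, 0, 0], "translation": [0, 0, 30], "hand": 0.2}
    - {"turn": [0, 0, 0], "translation": [0, 0, 22], "hand": 0.2}
    - {"turn": [0, 0, 0], "translation": [0, 0, 11], "hand": 0.2}
    - {"turn": [0, 0, 0], "translation": [0, 0, 5], "hand": 0.2}
    - {"turn": [0, 0, 0], "translation": [0, 0, 0], "hand": 0.2}
    - {"turn": [0, 0, 0], "translation": [0, 0, 1], "hand": 0.2}
    - {"turn": [0, 0, 0], "translation": [0, 0, 1], "hand": 0.2}
    - {"turn": [0, 0, 0], "translation": [0, 0, 0], "hand": 0.2}
    - {"turn": [0, 0, 0], "translation": [0, 0, 0], "hand": 0.2}

```text
time_s: 14.57
eef_pos: [646.2, 17.9, 22.6]
ee_rot: [0.001, -0.084, 0.996, -0.0]
force: [0.3, 0.0, -1.3]
grip_width: 0.265
grip_force: 59.5
```

Call:
move_arm:
  moves:
    - {"turn": [0, 0, 0], "translation": [0, 0, 1], "hand": 0.2}
    - {"turn": [0, 0, 0], "translation": [0, 0, 1], "hand": 0.2}
    - {"turn": [0, 0, 0], "translation": [0, 0, 0.7], "hand": 0.2}
    - {"turn": [0, 0, 0], "translation": [0, 0, 0], "hand": 0.2}
    - {"turn": [0, 0, 0], "translation": [0, 0, 0], "hand": 0.2}

```text
time_s: 14.98
eef_pos: [645.9, 17.9, 19.5]
ee_rot: [0.0, -0.085, 0.996, -0.0]
force: [-2.1, 0.5, 3.5]
grip_width: 0.257
grip_force: 60.0
```

Touching. Release and rise.

Call:
move_arm:
  moves:
    - {"turn": [0, 0, 0], "translation": [0, 0, 0], "hand": 0.35}
    - {"turn": [0, 0, 0], "translation": [0, 0, 0], "hand": 0.5}
    - {"turn": [0, 0, 0], "translation": [0, 0, 0], "hand": 0.8}
    - {"turn": [0, 0, 0], "translation": [0, 0, 0], "hand": 0.8}
    - {"turn": [0, 0, 0], "translation": [0, 0, 0], "hand": 0.8}
    - {"turn": [0, 0, 0], "translation": [0, 0, 0], "hand": 0.8}
    - {"turn": [0, 0, 0], "translation": [0, 0, -10], "hand": 0.8}
    - {"turn": [0, 0, 0], "translation": [0, 0, -30], "hand": 1}
    - {"turn": [0, 0, 0], "translation": [0, 0, -40], "hand": 1}
    - {"turn": [0, 0, 0], "translation": [0, 0, -40], "hand": 1}

```text
time_s: 15.82
eef_pos: [645.3, 18.1, 140.9]
ee_rot: [-0.001, -0.085, 0.996, 0.0]
force: [0.9, -0.9, 1.1]
grip_width: 1.002
grip_force: 0.0
```

Call:
move_arm:
  moves:
    - {"turn": [0, 0, 0], "translation": [0, 0, -40], "hand": 1}
    - {"turn": [0, 0, 0], "translation": [0, 0, -40], "hand": 1}
    - {"turn": [0, 0, 0], "translation": [0, 0, 0], "hand": 1}
    - {"turn": [0, 0, 0], "translation": [0, 0, 0], "hand": 1}

```text
time_s: 16.15
eef_pos: [646.5, 17.9, 222.3]
ee_rot: [0.003, -0.085, 0.996, -0.001]
force: [1.6, -1.0, -0.0]
grip_width: 1.001
grip_force: 0.0
```

Run:
```python
from look import *
look("w7",40,(480,760,-150,180))
for n in("top","scene"):
  print(n)
  for ce,z,r,col in components(capture(n),None,40,(480,760,-150,180)): print(ce,"z%.1f"%z,r[0].round(1),"%.1f x %.1f ang %.3f"%r[1:])
go(582.5,-350,160,1.36)
go(582.5,-350,160,1.36-np.pi/2)
```

```text
[317. 208.] z51.1 [645.8  18.4] 88.9 x 23.9 ang 0.169 [211. 214. 214.]
[448. 211.] z57.8 [626.2 134.9] 33.7 x 25.0 ang 0.170 [ 93. 134. 180.]
[185. 210.] z57.8 [664.7 -99.2] 24.1 x 22.9 ang -0.662 [ 90. 129. 173.]
top
[362. 146.] z58.3 [ 663.7 -100.6] 22.8 x 22.0 ang -0.006
scene
[316. 317.] z51.3 [648.9  19.9] 92.8 x 24.1 ang 0.172
[381. 308.] z58.0 [628.7 138.8] 35.8 x 24.9 ang 0.156
[251. 322.] z57.6 [668.4 -98.4] 23.2 x 22.5 ang 0.039
turn z 0.380 trans before turn [ 123.7 -352.3   57.8] trans after turn [ -15.8 -373.    57.8] tilt 0.003
j6 warning -3.4718467418082666
turn z -1.191 trans before turn [ 123.7 -352.3   57.8] trans after turn [373.  -15.8  57.8] tilt 0.003
```

View pics/w7.png

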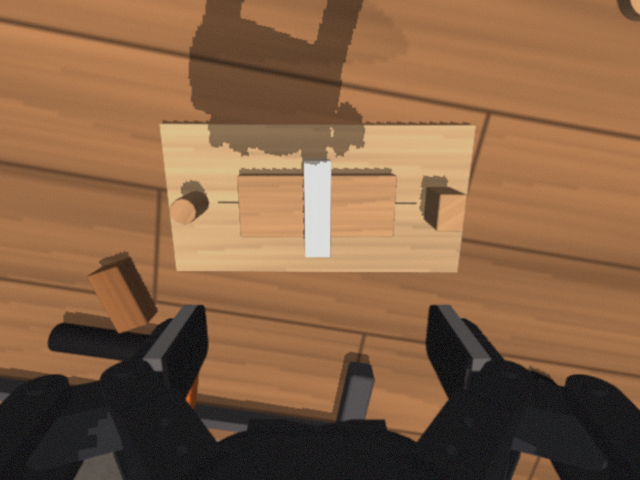

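The picture shows the bar square across the middle of the cheek at (317,208), between the round stop at (183,210) and the square stop at (448,210). Measured, it's at (645.8, 18.4), angle 0.169, which is well placed. Next the long core, taking the turn through +1.95 to stay in the joint range.

Call:
move_arm:
  moves:
    - {"turn": [0, 0, 0], "translation": [12.4, -35.2, 5], "hand": 1}
    - {"turn": [0, 0, 0], "translation": [12.4, -35.2, 5], "hand": 1}
    - {"turn": [0, 0, 0], "translation": [12.4, -35.2, 5], "hand": 1}
    - {"turn": [0, 0, 0], "translation": [12.4, -35.2, 5], "hand": 1}
    - {"turn": [0, 0, 0], "translation": [12.4, -35.2, 5], "hand": 1}
    - {"turn": [0, 0, 0], "translation": [12.4, -35.2, 5], "hand": 1}
    - {"turn": [0, 0, 0], "translation": [12.4, -35.2, 5], "hand": 1}
    - {"turn": [0, 0, 0], "translation": [12.4, -35.2, 5], "hand": 1}
    - {"turn": [0, 0, 0], "translation": [12.4, -35.2, 5], "hand": 1}
    - {"turn": [0, 0, 0], "translation": [12.4, -35.2, 5], "hand": 1}

```text
time_s: 17.13
eef_pos: [581.8, -351.3, 167.3]
ee_rot: [-0.001, -0.084, 0.996, 0.001]
force: [1.3, 0.5, -0.1]
grip_width: 0.998
grip_force: 0.0
```

Call:
move_arm:
  moves:
    - {"turn": [0, 0, 0.115], "translation": [0, 0, 0], "hand": 1}
    - {"turn": [0, 0, 0.115], "translation": [0, 0, 0], "hand": 1}
    - {"turn": [0, 0, 0.115], "translation": [0, 0, 0], "hand": 1}
    - {"turn": [0, 0, 0.115], "translation": [0, 0, 0], "hand": 1}
    - {"turn": [0, 0, 0.115], "translation": [0, 0, 0], "hand": 1}
    - {"turn": [0, 0, 0.115], "translation": [0, 0, 0], "hand": 1}
    - {"turn": [0, 0, 0.115], "translation": [0, 0, 0], "hand": 1}
    - {"turn": [0, 0, 0.115], "translation": [0, 0, 0], "hand": 1}
    - {"turn": [0, 0, 0.115], "translation": [0, 0, 0], "hand": 1}
    - {"turn": [0, 0, 0.115], "translation": [0, 0, 0], "hand": 1}

```text
time_s: 17.97
eef_pos: [582.4, -349.5, 167.4]
ee_rot: [-0.001, 0.473, 0.881, 0.0]
force: [-0.1, -1.1, -0.4]
grip_width: 0.998
grip_force: 0.0
```

Call:
move_arm:
  moves:
    - {"turn": [0, 0, 0.115], "translation": [0, 0, 0], "hand": 1}
    - {"turn": [0, 0, 0.115], "translation": [0, 0, 0], "hand": 1}
    - {"turn": [0, 0, 0.115], "translation": [0, 0, 0], "hand": 1}
    - {"turn": [0, 0, 0.115], "translation": [0, 0, 0], "hand": 1}
    - {"turn": [0, 0, 0.115], "translation": [0, 0, 0], "hand": 1}
    - {"turn": [0, 0, 0.115], "translation": [0, 0, 0], "hand": 1}
    - {"turn": [0, 0, 0.115], "translation": [0, 0, 0], "hand": 1}
    - {"turn": [0, 0, 0], "translation": [0, 0, 0], "hand": 1}
    - {"turn": [0, 0, 0], "translation": [0, 0, 0], "hand": 1}

```text
time_s: 18.72
eef_pos: [582.5, -349.6, 167.9]
ee_rot: [-0.001, 0.778, 0.628, -0.0]
force: [1.2, -0.4, 0.9]
grip_width: 1.001
grip_force: 0.0
```

Run:
```python
from look import *
look("w8",12,(350,700,-400,-280))
go(583,-350,-15,-.21)
```

```text
[318. 222.] z29.1 [ 582.7 -352.2] 50.4 x 45.8 ang 1.365 [ 50.  72. 121.]
[117. 247.] z29.1 [ 410.  -337.5] 48.3 x 35.0 ang -0.235 [34. 45. 72.]
turn z -0.001 trans before turn [ -0.3   0.7 183.2] trans after turn [ -0.3   0.7 183.2] tilt 0.002
```

View pics/w8.png

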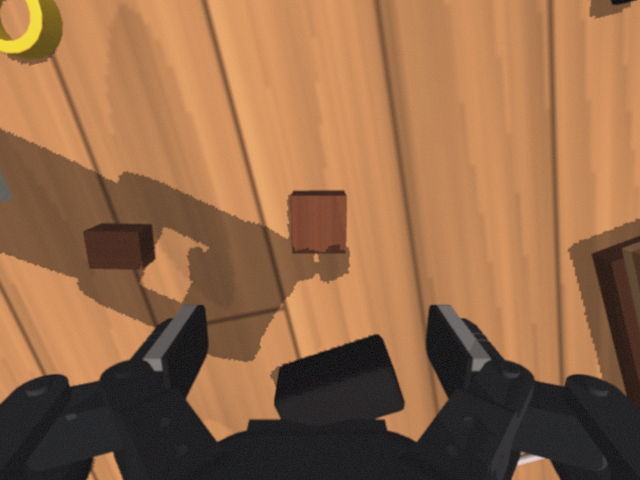

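The picture shows the long core at (318,222), its 50 mm side along the tool's x, so it will be gripped across its 46 mm faces. Measured at (582.7, -352.2). The short core is at (118,247), and the drill battery at (340,380) stays clear. Descending.

Call:
move_arm:
  moves:
    - {"turn": [0, 0, 0], "translation": [-2.5, 0.7, 30], "hand": 1}
    - {"turn": [0, 0, 0], "translation": [0, 0, 38], "hand": 1}
    - {"turn": [0, 0, 0], "translation": [0, 0, 38], "hand": 1}
    - {"turn": [0, 0, 0], "translation": [0, 0, 38], "hand": 1}
    - {"turn": [0, 0, 0], "translation": [0, 0, 20], "hand": 1}
    - {"turn": [0, 0, 0], "translation": [0, 0, 10], "hand": 1}
    - {"turn": [0, 0, 0], "translation": [0, 0, 6], "hand": 1}
    - {"turn": [0, 0, 0], "translation": [0, 0, 0], "hand": 1}

```text
time_s: 19.43
eef_pos: [583.0, -352.5, -11.1]
ee_rot: [-0.0, 0.779, 0.628, -0.0]
force: [0.2, 0.1, -0.8]
grip_width: 0.999
grip_force: 0.0
```

Call:
move_arm:
  moves:
    - {"turn": [0, 0, 0], "translation": [0, 0, 0], "hand": 0.45}
    - {"turn": [0, 0, 0], "translation": [0, 0, 0], "hand": 0.45}
    - {"turn": [0, 0, 0], "translation": [0, 0, 0], "hand": 0.45}
    - {"turn": [0, 0, 0], "translation": [0, 0, 0], "hand": 0.45}
    - {"turn": [0, 0, 0], "translation": [0, 0, 0], "hand": 0.45}
    - {"turn": [0, 0, 0], "translation": [0, 0, 0], "hand": 0.45}
    - {"turn": [0, 0, 0], "translation": [0, 0, 0], "hand": 0.45}
    - {"turn": [0, 0, 0], "translation": [0, 0, 0], "hand": 0.45}

```text
time_s: 20.1
eef_pos: [583.7, -353.0, -9.3]
ee_rot: [0.001, 0.779, 0.627, 0.0]
force: [-0.1, 0.1, 5.9]
grip_width: 0.518
grip_force: 63.4
```

Call:
move_arm:
  moves:
    - {"turn": [0, 0, 0], "translation": [0, 0, -10], "hand": 0.45}
    - {"turn": [0, 0, 0], "translation": [0, 0, -40], "hand": 0.45}
    - {"turn": [0, 0, 0], "translation": [0, 0, -40], "hand": 0.45}
    - {"turn": [0, 0, 0], "translation": [0, 0, -40], "hand": 0.45}
    - {"turn": [0, 0, -0.095], "translation": [0, 0, 0], "hand": 0.45}
    - {"turn": [0, 0, -0.095], "translation": [0, 0, 0], "hand": 0.45}
    - {"turn": [0, 0, -0.095], "translation": [0, 0, 0], "hand": 0.45}
    - {"turn": [0, 0, -0.095], "translation": [0, 0, 0], "hand": 0.45}
    - {"turn": [0, 0, 0], "translation": [0, 0, 0], "hand": 0.45}
    - {"turn": [0, 0, 0], "translation": [0, 0, 0], "hand": 0.45}

```text
time_s: 20.93
eef_pos: [583.0, -352.4, 119.6]
ee_rot: [0.0, 0.647, 0.762, 0.0]
force: [0.5, 0.7, 0.2]
grip_width: 0.524
grip_force: 62.6
```

Run:
```python
from look import *
u=np.array([.169,-.986])  # towards round stop
p=np.array([646,18.1])+50*u; print(p); s=sense(); print(s["eef_pos"],s["grip_width"]); go(*p,118,.17)
```

```text
[654.45 -31.2 ]
[ 582.97756096 -352.44305229  119.5906782 ] 0.5243776133536415
turn z -0.008 trans before turn [305.5 122.4   1.6] trans after turn [304.5 124.8   1.6] tilt 0.000
```

Call:
move_arm:
  moves:
    - {"turn": [0, 0, 0], "translation": [30.5, 12.2, 0], "hand": 0.45}
    - {"turn": [0, 0, 0], "translation": [30.5, 12.2, 0], "hand": 0.45}
    - {"turn": [0, 0, 0], "translation": [30.5, 12.2, 0], "hand": 0.45}
    - {"turn": [0, 0, 0], "translation": [30.5, 12.2, 0], "hand": 0.45}
    - {"turn": [0, 0, 0], "translation": [30.5, 12.2, 0], "hand": 0.45}
    - {"turn": [0, 0, 0], "translation": [30.5, 12.2, 0], "hand": 0.45}
    - {"turn": [0, 0, 0], "translation": [30.5, 12.2, 0], "hand": 0.45}
    - {"turn": [0, 0, 0], "translation": [30.5, 12.2, 0], "hand": 0.45}
    - {"turn": [0, 0, 0], "translation": [30.5, 12.2, 0], "hand": 0.45}
    - {"turn": [0, 0, -0.008], "translation": [30.5, 12.2, 0], "hand": 0.45}

```text
time_s: 21.77
eef_pos: [653.4, -30.0, 119.5]
ee_rot: [0.0, 0.645, 0.765, 0.0]
force: [-0.1, -0.9, -0.8]
grip_width: 0.524
grip_force: 62.6
```

Call:
move_arm:
  moves:
    - {"turn": [0, 0, 0], "translation": [0, 0, 0], "hand": 0.45}
    - {"turn": [0, 0, 0], "translation": [0, 0, 0], "hand": 0.45}
    - {"turn": [0, 0, 0], "translation": [0, 0, 0], "hand": 0.45}

```text
time_s: 22.02
eef_pos: [653.2, -32.1, 119.2]
ee_rot: [0.0, 0.644, 0.765, -0.0]
force: [-0.3, 0.3, -0.7]
grip_width: 0.524
grip_force: 62.6
```

Run:
```python
from look import *
s=sense(); c=capture("wrist"); cv2.imwrite("pics/w9.png",c["image"]); go(654.5,-31.2,24,.17)
P=cloud(c,s); m=(c["image"][...,2]<150)&(P[...,2]>140)&(P[...,2]<166)&(abs(P[...,0]-s["eef_pos"][0])<45)&(abs(P[...,1]-s["eef_pos"][1])<45)
# dark core in hand: extent of points in tool frame
q=s["ee_rot"];W=Ro.from_quat([q[1],q[2],q[3],q[0]]).as_matrix(); T=(P[m]-s["eef_pos"])@W
print(m.sum(),np.percentile(T,[2,50,98],axis=0).round(1))
```

```text
turn z 0.001 trans before turn [ 1.2  1.6 95.2] trans after turn [ 1.2  1.6 95.2] tilt 0.000
18042 [[-22.9 -28.9 -44.5]
 [  7.3  -0.4 -37.8]
 [ 25.1  28.4 -24.5]]
```

View pics/w9.png

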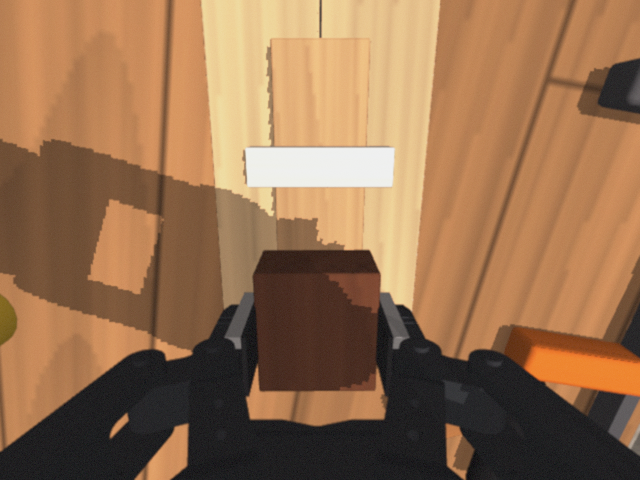

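The picture shows the long core in hand at (318,320), square to the cheek, with the bar at (320,167) clear ahead. Lowering.

Call:
move_arm:
  moves:
    - {"turn": [0, 0, 0], "translation": [1, 1.4, 25], "hand": 0.45}
    - {"turn": [0, 0, 0], "translation": [0, 0, 30], "hand": 0.45}
    - {"turn": [0, 0, 0], "translation": [0, 0, 22], "hand": 0.45}
    - {"turn": [0, 0, 0], "translation": [0, 0, 11], "hand": 0.45}
    - {"turn": [0, 0, 0], "translation": [0, 0, 6], "hand": 0.45}
    - {"turn": [0, 0, 0], "translation": [0, 0, 0], "hand": 0.45}
    - {"turn": [0, 0, 0], "translation": [0, 0, 1], "hand": 0.45}
    - {"turn": [0, 0, 0], "translation": [0, 0, 1], "hand": 0.45}
    - {"turn": [0, 0, 0], "translation": [0, 0, 0], "hand": 0.45}
    - {"turn": [0, 0, 0], "translation": [0, 0, 0], "hand": 0.45}

```text
time_s: 22.9
eef_pos: [654.8, -30.4, 24.0]
ee_rot: [0.001, 0.643, 0.766, 0.0]
force: [0.2, -0.1, 0.1]
grip_width: 0.523
grip_force: 62.6
```

Call:
move_arm:
  moves:
    - {"turn": [0, 0, 0], "translation": [0, 0, 1], "hand": 0.45}
    - {"turn": [0, 0, 0], "translation": [0, 0, 1], "hand": 0.45}
    - {"turn": [0, 0, 0], "translation": [0, 0, 0.7], "hand": 0.45}
    - {"turn": [0, 0, 0], "translation": [0, 0, 0], "hand": 0.45}
    - {"turn": [0, 0, 0], "translation": [0, 0, 0], "hand": 0.45}

```text
time_s: 23.32
eef_pos: [654.9, -30.4, 22.7]
ee_rot: [0.001, 0.643, 0.766, 0.0]
force: [-6.7, 0.6, 15.4]
grip_width: 0.525
grip_force: 64.4
```

Contact at 15 N, so I'll back off 1 mm, release and rise.

Call:
move_arm:
  moves:
    - {"turn": [0, 0, 0], "translation": [0, 0, -1], "hand": 0.45}
    - {"turn": [0, 0, 0], "translation": [0, 0, 0], "hand": 0.65}
    - {"turn": [0, 0, 0], "translation": [0, 0, 0], "hand": 0.8}
    - {"turn": [0, 0, 0], "translation": [0, 0, 0], "hand": 0.9}
    - {"turn": [0, 0, 0], "translation": [0, 0, 0], "hand": 0.9}
    - {"turn": [0, 0, 0], "translation": [0, 0, 0], "hand": 0.9}
    - {"turn": [0, 0, 0], "translation": [0, 0, -10], "hand": 0.9}
    - {"turn": [0, 0, 0], "translation": [0, 0, -30], "hand": 1}
    - {"turn": [0, 0, 0], "translation": [0, 0, -40], "hand": 1}
    - {"turn": [0, 0, 0], "translation": [0, 0, -40], "hand": 1}

```text
time_s: 24.15
eef_pos: [654.0, -30.3, 143.1]
ee_rot: [-0.001, 0.643, 0.766, -0.0]
force: [0.2, -0.3, 0.6]
grip_width: 0.995
grip_force: 0.0
```

Call:
move_arm:
  moves:
    - {"turn": [0, 0, 0], "translation": [0, 0, -40], "hand": 1}
    - {"turn": [0, 0, 0], "translation": [0, 0, -40], "hand": 1}
    - {"turn": [0, 0, 0], "translation": [0, 0, 0], "hand": 1}
    - {"turn": [0, 0, 0], "translation": [0, 0, 0], "hand": 1}

```text
time_s: 24.48
eef_pos: [655.2, -30.5, 224.6]
ee_rot: [0.002, 0.643, 0.766, 0.001]
force: [-0.6, 0.4, -0.8]
grip_width: 1.002
grip_force: 0.0
```

Run:
```python
from look import *
look("w10",38,(480,760,-150,180))
print("cheek etc");look("w10b",25,(480,760,-150,180))
go(409,-336.5,190,-.235); go(409,-336.5,190,-.235-np.pi)
```

```text
[316.  10.] z57.9 [627.3 128.6] 33.1 x 10.7 ang 0.173 [ 92. 132. 174.]
[315. 156.] z51.2 [645.8  18.6] 89.5 x 24.0 ang 0.172 [219. 224. 224.]
[315. 211.] z61.2 [654.4 -30.3] 50.1 x 45.8 ang -1.399 [42. 59. 99.]
[314. 282.] z57.9 [665.1 -98.9] 24.0 x 23.1 ang -0.663 [ 94. 136. 181.]
cheek etc
[318.  12.] z57.6 [627.3 128.6] 33.0 x 10.6 ang 0.172 [ 85. 121. 159.]
[317. 152.] z34.1 [653.6 -25.4] 59.7 x 59.5 ang -1.399 [119. 149. 186.]
[315. 281.] z57.8 [664.8 -99.5] 23.6 x 22.7 ang -1.399 [ 88. 126. 169.]
turn z 0.408 trans before turn [-259.5 -294.    30.9] trans after turn [-354.9 -167.    30.9] tilt 0.002
turn z 0.408 trans before turn [-259.5 -294.    30.9] trans after turn [-354.9 -167.    30.9] tilt 0.002
```

The long core is at (654.4, -30.3), 1 mm from ideal. Next, the short core.

Call:
move_arm:
  moves:
    - {"turn": [0, 0, 0], "translation": [-26, -29.4, 3], "hand": 1}
    - {"turn": [0, 0, 0], "translation": [-26, -29.4, 3], "hand": 1}
    - {"turn": [0, 0, 0], "translation": [-26, -29.4, 3], "hand": 1}
    - {"turn": [0, 0, 0], "translation": [-26, -29.4, 3], "hand": 1}
    - {"turn": [0, 0, 0], "translation": [-26, -29.4, 3], "hand": 1}
    - {"turn": [0, 0, 0], "translation": [-26, -29.4, 3], "hand": 1}
    - {"turn": [0, 0, 0], "translation": [-26, -29.4, 3], "hand": 1}
    - {"turn": [0, 0, 0], "translation": [-26, -29.4, 3], "hand": 1}
    - {"turn": [0, 0, 0], "translation": [-26, -29.4, 3], "hand": 1}
    - {"turn": [0, 0, 0], "translation": [-25.5, -29.4, 3], "hand": 1}

```text
time_s: 25.42
eef_pos: [407.6, -337.3, 189.9]
ee_rot: [-0.001, 0.643, 0.766, 0.0]
force: [0.7, -0.4, -0.2]
grip_width: 1.004
grip_force: 0.0
```

Call:
move_arm:
  moves:
    - {"turn": [0, 0, 0.102], "translation": [0, 0, 10], "hand": 1}
    - {"turn": [0, 0, 0.102], "translation": [0, 0, 10], "hand": 1}
    - {"turn": [0, 0, 0.102], "translation": [0, 0, 10], "hand": 1}
    - {"turn": [0, 0, 0.102], "translation": [0, 0, 10], "hand": 1}
    - {"turn": [0, 0, 0], "translation": [0, 0, 0], "hand": 1}
    - {"turn": [0, 0, 0], "translation": [0, 0, 0], "hand": 1}
    - {"turn": [0, 0, 0], "translation": [0, 0, 0], "hand": 1}

```text
time_s: 26.0
eef_pos: [409.5, -336.5, 151.4]
ee_rot: [-0.0, 0.784, 0.621, 0.0]
force: [-0.6, -0.3, -0.2]
grip_width: 0.999
grip_force: 0.0
```

```bash
cat >> look.py <<'E'
def over(name,box,z,off,lo=10,long=True):
    """look, take biggest thing in box, and give the move onto it; off: closing axis minus long axis"""
    s=sense(); c=capture("wrist"); cv2.imwrite(f"pics/{name}.png",c["image"])
    o=max(components(c,s,lo,box),key=lambda o:o[2][1]*o[2][2]); r=o[2]
    print(o[0],"z%.1f"%o[1],r[0].round(1),"%.1f x %.1f ang %.3f"%r[1:]); print(s["eef_pos"].round(1)); go(*r[0],z,r[3]+off)
E
python3 -c "
from look import *
over('w11',(350,480,-400,-280),-11,0)"
```

```text
[316. 226.] z29.1 [ 408.  -337.3] 46.3 x 34.4 ang -0.208
[ 409.5 -336.5  151.4]
turn z -0.024 trans before turn [ -1.1  -1.4 162.7] trans after turn [ -1.   -1.5 162.7] tilt 0.000
```

Call:
move_arm:
  moves:
    - {"turn": [0, 0, -0.024], "translation": [-1.1, -1.4, 25], "hand": 1}
    - {"turn": [0, 0, 0], "translation": [0, 0, 38], "hand": 1}
    - {"turn": [0, 0, 0], "translation": [0, 0, 38], "hand": 1}
    - {"turn": [0, 0, 0], "translation": [0, 0, 30], "hand": 1}
    - {"turn": [0, 0, 0], "translation": [0, 0, 18], "hand": 1}
    - {"turn": [0, 0, 0], "translation": [0, 0, 9], "hand": 1}
    - {"turn": [0, 0, 0], "translation": [0, 0, 4], "hand": 1}
    - {"turn": [0, 0, 0], "translation": [0, 0, 0], "hand": 1}
    - {"turn": [0, 0, 0], "translation": [0, 0, 0], "hand": 1}

```text
time_s: 26.8
eef_pos: [408.5, -338.0, -9.3]
ee_rot: [0.001, 0.777, 0.629, -0.0]
force: [-0.3, -0.0, 0.4]
grip_width: 1.001
grip_force: 0.0
```

Call:
move_arm:
  moves:
    - {"turn": [0, 0, 0], "translation": [0, 0, 0], "hand": 0.45}
    - {"turn": [0, 0, 0], "translation": [0, 0, 0], "hand": 0.45}
    - {"turn": [0, 0, 0], "translation": [0, 0, 0], "hand": 0.45}
    - {"turn": [0, 0, 0], "translation": [0, 0, 0], "hand": 0.45}
    - {"turn": [0, 0, 0], "translation": [0, 0, 0], "hand": 0.45}
    - {"turn": [0, 0, 0], "translation": [0, 0, 0], "hand": 0.45}
    - {"turn": [0, 0, 0], "translation": [0, 0, 0], "hand": 0.45}
    - {"turn": [0, 0, 0], "translation": [0, 0, 0], "hand": 0.45}

```text
time_s: 27.47
eef_pos: [408.3, -337.8, -9.7]
ee_rot: [0.001, 0.778, 0.629, -0.0]
force: [0.4, -0.1, 6.8]
grip_width: 0.524
grip_force: 61.9
```

Call:
move_arm:
  moves:
    - {"turn": [0, 0, 0], "translation": [0, 0, -10], "hand": 0.45}
    - {"turn": [0, 0, 0], "translation": [0, 0, -40], "hand": 0.45}
    - {"turn": [0, 0, 0], "translation": [0, 0, -40], "hand": 0.45}
    - {"turn": [0, 0, 0], "translation": [0, 0, -40], "hand": 0.45}
    - {"turn": [0, 0, -0.096], "translation": [0, 0, -10], "hand": 0.45}
    - {"turn": [0, 0, -0.096], "translation": [0, 0, 0], "hand": 0.45}
    - {"turn": [0, 0, -0.096], "translation": [0, 0, 0], "hand": 0.45}
    - {"turn": [0, 0, -0.096], "translation": [0, 0, 0], "hand": 0.45}
    - {"turn": [0, 0, 0], "translation": [0, 0, 0], "hand": 0.45}
    - {"turn": [0, 0, 0], "translation": [0, 0, 0], "hand": 0.45}

```text
time_s: 28.3
eef_pos: [407.9, -337.3, 129.8]
ee_rot: [0.0, 0.644, 0.765, -0.0]
force: [0.8, -0.1, -0.0]
grip_width: 0.524
grip_force: 61.6
```

Run:
```python
from look import *
u=np.array([.169,-.986])
p=np.array([646,18.2])-58*u; print(p); s=sense(); print(s["eef_pos"],s["grip_width"]); go(*p,130,.171)
```

```text
[636.198  75.388]
[ 407.86904594 -337.28490606  129.8209298 ] 0.5242355099319304
turn z -0.001 trans before turn [ 3.680e+02  2.949e+02 -2.000e-01] trans after turn [ 3.678e+02  2.952e+02 -2.000e-01] tilt 0.000
```

Call:
move_arm:
  moves:
    - {"turn": [0, 0, 0], "translation": [29, 23.2, 0], "hand": 0.45}
    - {"turn": [0, 0, 0], "translation": [29, 23.2, 0], "hand": 0.45}
    - {"turn": [0, 0, 0], "translation": [29, 23.2, 0], "hand": 0.45}
    - {"turn": [0, 0, 0], "translation": [29, 23.2, 0], "hand": 0.45}
    - {"turn": [0, 0, 0], "translation": [29, 23.2, 0], "hand": 0.45}
    - {"turn": [0, 0, 0], "translation": [29, 23.2, 0], "hand": 0.45}
    - {"turn": [0, 0, 0], "translation": [29, 23.2, 0], "hand": 0.45}
    - {"turn": [0, 0, 0], "translation": [29, 23.2, 0], "hand": 0.45}
    - {"turn": [0, 0, 0], "translation": [29, 23.2, 0], "hand": 0.45}
    - {"turn": [0, 0, 0], "translation": [29, 23.2, 0], "hand": 0.45}

```text
time_s: 29.13
eef_pos: [587.1, -9.9, 129.7]
ee_rot: [0.0, 0.645, 0.765, -0.0]
force: [-0.0, -0.1, 0.3]
grip_width: 0.524
grip_force: 61.5
```

Call:
move_arm:
  moves:
    - {"turn": [0, 0, 0], "translation": [26, 21, 0], "hand": 0.45}
    - {"turn": [0, 0, 0], "translation": [26, 21, 0], "hand": 0.45}
    - {"turn": [0, 0, 0], "translation": [26, 21, 0], "hand": 0.45}
    - {"turn": [0, 0, 0], "translation": [0, 0, 0], "hand": 0.45}
    - {"turn": [0, 0, 0], "translation": [0, 0, 0], "hand": 0.45}
    - {"turn": [0, 0, 0], "translation": [0, 0, 0], "hand": 0.45}

```text
time_s: 29.63
eef_pos: [634.9, 75.6, 129.3]
ee_rot: [-0.0, 0.644, 0.765, -0.0]
force: [-0.2, -0.2, 0.2]
grip_width: 0.524
grip_force: 61.5
```

Run:
```python
from look import *
s=sense(); print(s["eef_pos"],s["grip_width"]); go(636.2,75.4,25,.171)
```

```text
[634.87479504  75.59881237 129.27393671] 0.5241557244426834
turn z 0.000 trans before turn [ -0.4   1.3 104.3] trans after turn [ -0.4   1.3 104.3] tilt 0.001
```

Call:
move_arm:
  moves:
    - {"turn": [0, 0, 0], "translation": [-0.4, 1, 25], "hand": 0.45}
    - {"turn": [0, 0, 0], "translation": [0, 0, 35], "hand": 0.45}
    - {"turn": [0, 0, 0], "translation": [0, 0, 25], "hand": 0.45}
    - {"turn": [0, 0, 0], "translation": [0, 0, 12], "hand": 0.45}
    - {"turn": [0, 0, 0], "translation": [0, 0, 6], "hand": 0.45}
    - {"turn": [0, 0, 0], "translation": [0, 0, 1], "hand": 0.45}
    - {"turn": [0, 0, 0], "translation": [0, 0, 1], "hand": 0.45}
    - {"turn": [0, 0, 0], "translation": [0, 0, 0.5], "hand": 0.45}
    - {"turn": [0, 0, 0], "translation": [0, 0, 0], "hand": 0.45}
    - {"turn": [0, 0, 0], "translation": [0, 0, 0], "hand": 0.45}

```text
time_s: 30.47
eef_pos: [636.7, 75.7, 24.9]
ee_rot: [0.001, 0.643, 0.766, 0.0]
force: [0.1, 0.4, 0.0]
grip_width: 0.524
grip_force: 61.5
```

Call:
move_arm:
  moves:
    - {"turn": [0, 0, 0], "translation": [0, 0, 0.7], "hand": 0.45}
    - {"turn": [0, 0, 0], "translation": [0, 0, 0.6], "hand": 0.45}
    - {"turn": [0, 0, 0], "translation": [0, 0, 0], "hand": 0.45}
    - {"turn": [0, 0, 0], "translation": [0, 0, 0], "hand": 0.45}

```text
time_s: 30.8
eef_pos: [636.2, 75.7, 22.6]
ee_rot: [-0.0, 0.643, 0.766, -0.0]
force: [-0.3, -0.1, -0.3]
grip_width: 0.525
grip_force: 61.5
```

Call:
move_arm:
  moves:
    - {"turn": [0, 0, 0], "translation": [0, 0, 0.7], "hand": 0.45}
    - {"turn": [0, 0, 0], "translation": [0, 0, 0], "hand": 0.45}
    - {"turn": [0, 0, 0], "translation": [0, 0, 0], "hand": 0.45}

```text
time_s: 31.05
eef_pos: [636.3, 75.8, 22.3]
ee_rot: [0.0, 0.643, 0.766, 0.0]
force: [-3.1, 1.1, 4.6]
grip_width: 0.523
grip_force: 62.0
```

Contact. Release, rise and check.

Call:
move_arm:
  moves:
    - {"turn": [0, 0, 0], "translation": [0, 0, 0], "hand": 0.65}
    - {"turn": [0, 0, 0], "translation": [0, 0, 0], "hand": 0.8}
    - {"turn": [0, 0, 0], "translation": [0, 0, 0], "hand": 0.9}
    - {"turn": [0, 0, 0], "translation": [0, 0, 0], "hand": 0.9}
    - {"turn": [0, 0, 0], "translation": [0, 0, 0], "hand": 0.9}
    - {"turn": [0, 0, 0], "translation": [0, 0, 0], "hand": 0.9}
    - {"turn": [0, 0, 0], "translation": [0, 0, -10], "hand": 0.9}
    - {"turn": [0, 0, 0], "translation": [0, 0, -30], "hand": 1}
    - {"turn": [0, 0, 0], "translation": [0, 0, -40], "hand": 1}
    - {"turn": [0, 0, 0], "translation": [0, 0, -40], "hand": 1}

```text
time_s: 31.88
eef_pos: [635.7, 75.8, 143.7]
ee_rot: [-0.0, 0.643, 0.766, -0.0]
force: [0.0, -0.4, 1.2]
grip_width: 1.001
grip_force: 0.0
```

Call:
move_arm:
  moves:
    - {"turn": [0, 0, 0], "translation": [0, 0, -40], "hand": 1}
    - {"turn": [0, 0, 0], "translation": [0, 0, -40], "hand": 1}
    - {"turn": [0, 0, 0], "translation": [0, 0, 0], "hand": 1}
    - {"turn": [0, 0, 0], "translation": [0, 0, 0], "hand": 1}

```text
time_s: 32.22
eef_pos: [636.9, 75.7, 225.1]
ee_rot: [0.002, 0.643, 0.766, 0.002]
force: [-0.2, -0.2, -1.2]
grip_width: 0.999
grip_force: 0.0
```

Run:
```python
from look import *
look("w12",38,(480,760,-150,180))
go(402.5,320.7,190,.273)
```

```text
[316. 143.] z58.1 [626.1 136.1] 33.5 x 23.0 ang 0.172 [113. 163. 215.]
[315. 212.] z61.1 [635.8  75.7] 45.6 x 34.7 ang 0.171 [41. 58. 97.]
[315. 268.] z51.1 [645.5  19.8] 89.4 x 24.9 ang 0.183 [198. 207. 208.]
[315. 317.] z61.1 [654.  -28.8] 52.3 x 45.6 ang -1.391 [ 43.  61. 101.]
[314. 375.] z57.8 [665.  -97.9] 25.5 x 22.8 ang -1.402 [ 84. 121. 162.]
turn z -0.100 trans before turn [ 281.5 -188.    32.3] trans after turn [ 298.9 -159.    32.3] tilt 0.001
```

View pics/w12.png

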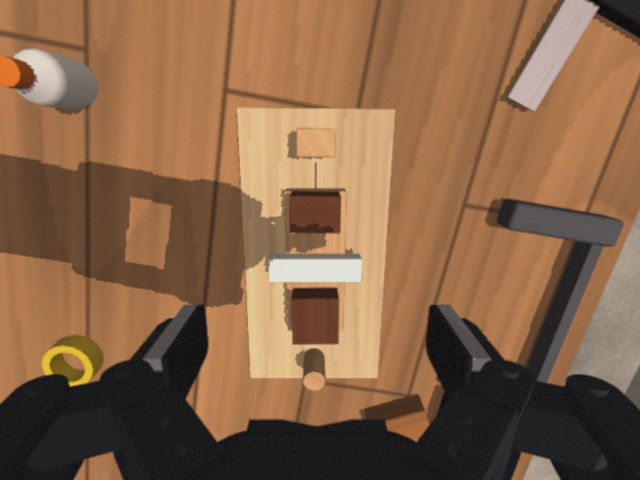

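The picture shows the short core at (315,212), the bar at (315,268) and the long core at (315,317), all in line between the stops. Next is the upper cheek.

Call:
move_arm:
  moves:
    - {"turn": [0, 0, 0], "translation": [28.2, -18.8, 3], "hand": 1}
    - {"turn": [0, 0, 0], "translation": [28.2, -18.8, 3], "hand": 1}
    - {"turn": [0, 0, 0], "translation": [28.2, -18.8, 3], "hand": 1}
    - {"turn": [0, 0, 0], "translation": [28.2, -18.8, 3], "hand": 1}
    - {"turn": [0, 0, 0], "translation": [28.2, -18.8, 3], "hand": 1}
    - {"turn": [0, 0, 0], "translation": [28.2, -18.8, 3], "hand": 1}
    - {"turn": [0, 0, 0], "translation": [28.2, -18.8, 3], "hand": 1}
    - {"turn": [0, 0, 0], "translation": [28.2, -18.8, 3], "hand": 1}
    - {"turn": [0, 0, 0], "translation": [28.2, -18.8, 3], "hand": 1}
    - {"turn": [0, 0, 0], "translation": [28.2, -18.8, 3], "hand": 1}

```text
time_s: 33.1
eef_pos: [400.4, 321.7, 190.4]
ee_rot: [-0.001, 0.643, 0.765, -0.001]
force: [0.2, 0.7, -0.0]
grip_width: 1.001
grip_force: 0.0
```

Call:
move_arm:
  moves:
    - {"turn": [0, 0, -0.1], "translation": [0, 0, 0], "hand": 1}
    - {"turn": [0, 0, 0], "translation": [0, 0, 0], "hand": 1}
    - {"turn": [0, 0, 0], "translation": [0, 0, 0], "hand": 1}
    - {"turn": [0, 0, 0], "translation": [0, 0, 0], "hand": 1}

```text
time_s: 33.43
eef_pos: [402.8, 320.5, 191.3]
ee_rot: [-0.0, 0.606, 0.796, -0.001]
force: [-0.2, -0.7, -0.3]
grip_width: 1.0
grip_force: 0.0
```

```bash
python3 -c "
from look import *
over('w13',(320,490,220,420),-17,np.pi/2,lo=7)"
```

```text
[315. 206.] z14.6 [400.9 320. ] 149.4 x 46.0 ang -1.296
[402.8 320.5 191.3]
turn z -0.005 trans before turn [ 1.000e-01 -1.900e+00  2.085e+02] trans after turn [ 1.000e-01 -1.900e+00  2.085e+02] tilt 0.001
```

Call:
move_arm:
  moves:
    - {"turn": [0, 0, 0], "translation": [0, -1.9, 35], "hand": 1}
    - {"turn": [0, 0, 0], "translation": [0, 0, 38], "hand": 1}
    - {"turn": [0, 0, 0], "translation": [0, 0, 38], "hand": 1}
    - {"turn": [0, 0, 0], "translation": [0, 0, 38], "hand": 1}
    - {"turn": [0, 0, 0], "translation": [0, 0, 30], "hand": 1}
    - {"turn": [0, 0, 0], "translation": [0, 0, 18], "hand": 1}
    - {"turn": [0, 0, 0], "translation": [0, 0, 9], "hand": 1}
    - {"turn": [0, 0, 0], "translation": [0, 0, 5], "hand": 1}
    - {"turn": [0, 0, 0], "translation": [0, 0, 0], "hand": 1}
    - {"turn": [0, 0, 0], "translation": [0, 0, 0], "hand": 1}

```text
time_s: 34.32
eef_pos: [401.5, 320.8, -18.1]
ee_rot: [0.0, 0.605, 0.797, 0.001]
force: [0.3, -0.4, 0.3]
grip_width: 0.995
grip_force: 0.0
```

Call:
move_arm:
  moves:
    - {"turn": [0, 0, 0], "translation": [0, 0, 0], "hand": 0.45}
    - {"turn": [0, 0, 0], "translation": [0, 0, 0], "hand": 0.45}
    - {"turn": [0, 0, 0], "translation": [0, 0, 0], "hand": 0.45}
    - {"turn": [0, 0, 0], "translation": [0, 0, 0], "hand": 0.45}
    - {"turn": [0, 0, 0], "translation": [0, 0, 0], "hand": 0.45}
    - {"turn": [0, 0, 0], "translation": [0, 0, 0], "hand": 0.45}
    - {"turn": [0, 0, 0], "translation": [0, 0, 0], "hand": 0.45}
    - {"turn": [0, 0, 0], "translation": [0, 0, 0], "hand": 0.45}

```text
time_s: 34.98
eef_pos: [401.1, 320.9, -18.1]
ee_rot: [0.0, 0.604, 0.797, 0.001]
force: [-1.4, -0.4, 7.1]
grip_width: 0.52
grip_force: 62.0
```

Call:
move_arm:
  moves:
    - {"turn": [0, 0, 0], "translation": [0, 0, -8], "hand": 0.45}
    - {"turn": [0, 0, 0], "translation": [0, 0, -20], "hand": 0.45}
    - {"turn": [0, 0, 0], "translation": [0, 0, -40], "hand": 0.45}
    - {"turn": [0, 0, 0], "translation": [0, 0, -40], "hand": 0.45}
    - {"turn": [0, 0, 0], "translation": [0, 0, -40], "hand": 0.45}
    - {"turn": [0, 0, 0.1], "translation": [0, 0, -20], "hand": 0.45}
    - {"turn": [0, 0, 0], "translation": [0, 0, 0], "hand": 0.45}
    - {"turn": [0, 0, 0], "translation": [0, 0, 0], "hand": 0.45}

```text
time_s: 35.65
eef_pos: [400.7, 320.7, 149.8]
ee_rot: [0.0, 0.643, 0.766, 0.001]
force: [-0.6, 0.5, -1.0]
grip_width: 0.518
grip_force: 61.6
```

Run:
```python
from look import *
s=sense(); print(s["eef_pos"],s["grip_width"]); go(646,18.2,130,.171)
```

```text
[400.73045926 320.74400861 149.80375584] 0.517868434207189
turn z 0.003 trans before turn [-340.5  189.1   20. ] trans after turn [-339.9  190.2   20. ] tilt 0.002
```

Call:
move_arm:
  moves:
    - {"turn": [0, 0, 0], "translation": [-34, 18.9, 0], "hand": 0.45}
    - {"turn": [0, 0, 0], "translation": [-34, 18.9, 0], "hand": 0.45}
    - {"turn": [0, 0, 0], "translation": [-34, 18.9, 0], "hand": 0.45}
    - {"turn": [0, 0, 0], "translation": [-34, 18.9, 0], "hand": 0.45}
    - {"turn": [0, 0, 0], "translation": [-34, 18.9, 0], "hand": 0.45}
    - {"turn": [0, 0, 0], "translation": [-34, 18.9, 0], "hand": 0.45}
    - {"turn": [0, 0, 0], "translation": [-34, 18.9, 0], "hand": 0.45}
    - {"turn": [0, 0, 0], "translation": [-34, 18.9, 0], "hand": 0.45}
    - {"turn": [0, 0, 0], "translation": [-34, 18.9, 0], "hand": 0.45}
    - {"turn": [0, 0, 0], "translation": [-34, 18.9, 0], "hand": 0.45}

```text
time_s: 36.48
eef_pos: [645.4, 16.6, 146.7]
ee_rot: [-0.002, 0.643, 0.766, -0.001]
force: [0.7, 0.5, -1.3]
grip_width: 0.515
grip_force: 61.5
```

Call:
move_arm:
  moves:
    - {"turn": [0, 0, 0], "translation": [0, 0, 0], "hand": 0.45}
    - {"turn": [0, 0, 0], "translation": [0, 0, 0], "hand": 0.45}
    - {"turn": [0, 0, 0], "translation": [0, 0, 0], "hand": 0.45}

```text
time_s: 36.73
eef_pos: [644.4, 18.7, 147.1]
ee_rot: [-0.002, 0.643, 0.766, -0.001]
force: [-0.4, -0.3, 0.2]
grip_width: 0.52
grip_force: 61.6
```

Run:
```python
from look import *
s=sense(); print(s["eef_pos"],s["grip_width"]); c=capture("wrist"); cv2.imwrite("pics/w14.png",c["image"]); go(646,18.2,45,.171)
P=cloud(c,s); z=P[...,2]; im=c["image"]
m=np.uint8((z>150)&(z<196)&(im[...,2].astype(int)-im[...,0]>40))
n,L,st,ce=cv2.connectedComponentsWithStats(m); i=1+np.argmax(st[1:,4]); zt=np.median(z[L==i])
q=s["ee_rot"];W=Ro.from_quat([q[1],q[2],q[3],q[0]]).as_matrix(); T=(P[L==i]-s["eef_pos"])@W
print(zt,st[i],np.percentile(T,[1,50,99],axis=0).round(1)); far=T[T[:,0]>20]; print(np.polyfit(far[:,0],far[:,1],1), np.polyfit(far[:,0],far[:,2],1))
```

```text
[644.44391014  18.66876422 147.13424916] 0.519699618212034
turn z 0.004 trans before turn [ -1.3   1.6 102.7] trans after turn [ -1.3   1.6 102.7] tilt 0.002
179.86272550441362 [  251   128   139   297 33917] [[-41.9 -22.5 -34.1]
 [ 23.   -0.3 -32.7]
 [ 71.7  22.1 -31.3]]
[-0.00164167 -0.17897859] [ 6.29406908e-03 -3.29538313e+01]
```

View pics/w14.png

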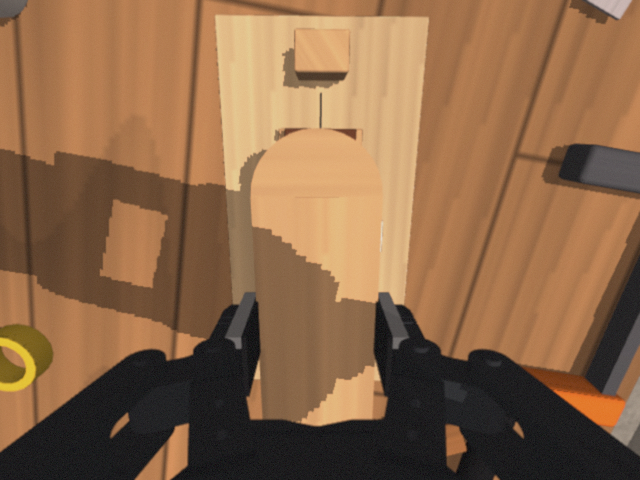

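The picture shows the round-ended cheek in hand, level and in line with the pencil line at (321,105) and the square stop at (322,50). Its underside should touch at TCP z of about 41. Lowering.

Call:
move_arm:
  moves:
    - {"turn": [0, 0, 0], "translation": [-0.6, 1, 25], "hand": 0.45}
    - {"turn": [0, 0, 0], "translation": [0, 0, 33], "hand": 0.45}
    - {"turn": [0, 0, 0], "translation": [0, 0, 22], "hand": 0.45}
    - {"turn": [0, 0, 0], "translation": [0, 0, 12], "hand": 0.45}
    - {"turn": [0, 0, 0], "translation": [0, 0, 6], "hand": 0.45}
    - {"turn": [0, 0, 0], "translation": [0, 0, 3], "hand": 0.45}
    - {"turn": [0, 0, 0], "translation": [0, 0, 0], "hand": 0.45}
    - {"turn": [0, 0, 0], "translation": [0, 0, 0], "hand": 0.45}
    - {"turn": [0, 0, 0], "translation": [0, 0, 0], "hand": 0.45}

```text
time_s: 37.53
eef_pos: [647.1, 17.8, 49.3]
ee_rot: [0.001, 0.643, 0.766, 0.001]
force: [-0.2, 0.7, -1.3]
grip_width: 0.518
grip_force: 61.6
```

Call:
move_arm:
  moves:
    - {"turn": [0, 0, 0], "translation": [0, -0.5, 2], "hand": 0.45}
    - {"turn": [0, 0, 0], "translation": [0, 0, 1.5], "hand": 0.45}
    - {"turn": [0, 0, 0], "translation": [0, 0, 1], "hand": 0.45}
    - {"turn": [0, 0, 0], "translation": [0, 0, 0], "hand": 0.45}
    - {"turn": [0, 0, 0], "translation": [0, 0, 0], "hand": 0.45}

```text
time_s: 37.95
eef_pos: [645.9, 17.7, 43.4]
ee_rot: [-0.0, 0.643, 0.766, -0.0]
force: [-0.5, -0.4, 0.1]
grip_width: 0.518
grip_force: 61.6
```

Call:
move_arm:
  moves:
    - {"turn": [0, 0, 0], "translation": [0, 0, 0.7], "hand": 0.45}
    - {"turn": [0, 0, 0], "translation": [0, 0, 0], "hand": 0.45}
    - {"turn": [0, 0, 0], "translation": [0, 0, 0], "hand": 0.45}

```text
time_s: 38.2
eef_pos: [645.9, 17.8, 42.7]
ee_rot: [-0.0, 0.643, 0.766, -0.0]
force: [-0.1, -0.2, -0.1]
grip_width: 0.516
grip_force: 61.6
```

Call:
move_arm:
  moves:
    - {"turn": [0, 0, 0], "translation": [0, 0, 0.7], "hand": 0.45}
    - {"turn": [0, 0, 0], "translation": [0, 0, 0], "hand": 0.45}
    - {"turn": [0, 0, 0], "translation": [0, 0, 0], "hand": 0.45}

```text
time_s: 38.45
eef_pos: [645.9, 17.7, 42.0]
ee_rot: [-0.0, 0.643, 0.766, -0.0]
force: [0.2, -0.3, -0.4]
grip_width: 0.521
grip_force: 61.7
```

Call:
move_arm:
  moves:
    - {"turn": [0, 0, 0], "translation": [0, 0, 0.7], "hand": 0.45}
    - {"turn": [0, 0, 0], "translation": [0, 0, 0], "hand": 0.45}
    - {"turn": [0, 0, 0], "translation": [0, 0, 0], "hand": 0.45}

```text
time_s: 38.7
eef_pos: [646.0, 17.7, 41.9]
ee_rot: [0.0, 0.643, 0.766, 0.0]
force: [-2.9, 0.2, 5.4]
grip_width: 0.523
grip_force: 62.3
```

Touching. Release gently, rise and check.

Call:
move_arm:
  moves:
    - {"turn": [0, 0, 0], "translation": [0, 0, -0.3], "hand": 0.6}
    - {"turn": [0, 0, 0], "translation": [0, 0, 0], "hand": 0.75}
    - {"turn": [0, 0, 0], "translation": [0, 0, 0], "hand": 0.9}
    - {"turn": [0, 0, 0], "translation": [0, 0, 0], "hand": 0.9}
    - {"turn": [0, 0, 0], "translation": [0, 0, 0], "hand": 0.9}
    - {"turn": [0, 0, 0], "translation": [0, 0, 0], "hand": 0.9}
    - {"turn": [0, 0, 0], "translation": [0, 0, -8], "hand": 0.9}
    - {"turn": [0, 0, 0], "translation": [0, 0, -25], "hand": 1}
    - {"turn": [0, 0, 0], "translation": [0, 0, -40], "hand": 1}
    - {"turn": [0, 0, 0], "translation": [0, 0, -40], "hand": 1}

```text
time_s: 39.53
eef_pos: [645.3, 17.8, 155.9]
ee_rot: [-0.001, 0.643, 0.766, -0.0]
force: [0.4, 0.8, 0.4]
grip_width: 0.996
grip_force: 0.0
```

Call:
move_arm:
  moves:
    - {"turn": [0, 0, 0], "translation": [0, 0, -40], "hand": 1}
    - {"turn": [0, 0, 0], "translation": [0, 0, -40], "hand": 1}
    - {"turn": [0, 0, 0], "translation": [0, 0, 0], "hand": 1}
    - {"turn": [0, 0, 0], "translation": [0, 0, 0], "hand": 1}

```text
time_s: 39.87
eef_pos: [646.6, 17.7, 237.6]
ee_rot: [0.002, 0.643, 0.766, 0.001]
force: [0.4, 0.3, -1.1]
grip_width: 1.0
grip_force: 0.0
```

Run:
```python
from look import *
look("w15",66,(480,760,-150,180)); print(); look("w15b",38,(480,760,-150,180)); print(); look("w15c",25,(480,760,-150,180))
print()
for ce,z,r,col in components(capture("scene"),None,10,(300,500,-200,200)): print(ce,"z%.1f"%z,r[0].round(1),"%.1f x %.1f"%r[1:3])
c0=dict(np.load("scene0.npz")); print("start")
for ce,z,r,col in components(c0,None,10,(300,500,-200,200)): print(ce,"z%.1f"%z,r[0].round(1),"%.1f x %.1f"%r[1:3])
```

```text
[315. 209.] z74.7 [645.7  16.8] 148.8 x 46.0 ang -1.396 [108. 157. 206.]

[318.  70.] z57.9 [626.3 136.2] 33.4 x 23.5 ang 0.172 [109. 158. 209.]
[317. 207.] z74.5 [645.7  16.8] 149.7 x 46.0 ang -1.396 [116. 159. 202.]
[316. 322.] z57.8 [664.9 -98.8] 24.1 x 23.6 ang -0.664 [ 87. 126. 169.]

[319.  71.] z58.0 [626.3 136.3] 33.3 x 23.4 ang 0.172 [106. 154. 203.]
[318. 206.] z74.4 [645.7  16.9] 148.3 x 46.0 ang -1.396 [114. 156. 199.]
[316. 320.] z57.7 [665.  -98.8] 24.6 x 23.1 ang -1.175 [ 81. 116. 156.]

[381. 222.] z63.6 [402.6 148.4] 36.1 x 29.0
[246. 225.] z24.3 [ 397.9 -150.1] 56.5 x 56.5
start
[381. 222.] z63.3 [403.5 147.8] 35.7 x 29.2
[246. 225.] z24.2 [ 397.4 -151. ] 56.4 x 54.9
[318. 239.] z19.1 [431.9  13. ] 94.3 x 25.9
```

View pics/w15.png

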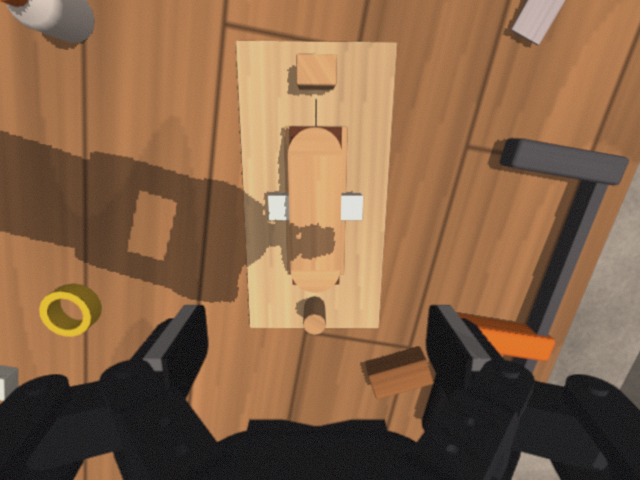

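The upper cheek at (315,208) lies on both cores, its centre at (645.7, 16.8) against (646.0, 18.1) for the lower cheek, with its top at about 74 mm. The bar sticks out equally at (277,208) and (352,208). The bottle and tape haven't moved. Handing in.

```bash
python3 -c "
from rig import finish_job
print(finish_job())"
```

```text
the job is handed in; nothing more can be done
None
```

The mallet head is assembled and handed in. My last measurements put every part within about 2 mm of its target, and the glue bottle and tape roll have not moved. No verdict came back from the hand-in.

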